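# Load the bottle sampler's carousel and lock it for the run

## Robot

A 7-joint arm with a two-finger parallel gripper is mounted at the origin on a cart in front of the work surface, level with it; the furniture and walls round the work are solid. World frame = base frame: x ahead of the robot, y to its left, z up, the work surface at z = 0. Lengths are in m, angles in rad, forces in N, time in s.
With the tool pointing down it reaches from about 0.425 to 0.925 m from the base axis. Payload 6.8 kg.
Tool frame: the origin (TCP) lies midway between the tips of the shut fingers; the grasp point (between the pads) lies 19 mm behind it; z points along the fingers, y is the line along which they close (so a half turn about z gives the same grasp; the last joint's range is limited). The gripper opens to 85 mm and grips with 20 to 120 N. Pads are 22 mm wide; open, the fingers measure 114 mm over their backs; the gripper's body (76 mm by 85 mm) begins 54 mm behind the grasp point. The pads swing forward as they close: fully open they stand 13 mm farther back than shut.
Start: joints at [-1.426, 0.477, 0.022, 1.555, -0.011, 1.109, -0.083], TCP at [0.169, 0.654, 0.231] pointing down, gripper open.
Joint ranges: [-2.96, 2.96], [-0.34, 2.1], [-1.41, 1.46], [0.24, 2.44], [-1.37, 4.51], [0.17, 1.92], [-2.96, 2.96]. Speed limits (rad/s): [2.39, 2.39, 3.14, 3.14, 3.14, 3.14, 3.14].

## Interface

Orientations are given as a rotation vector (axis times angle).
In Python, from bench import r gives the robot as it stands. The module is installed in compiled form; this text tells all that it offers.
- The arm moves only by the tool apply_moves, never from a script. Its argument "rows" is a list of rows, each a list of 6 numbers: the shift along the tool's x, y, z scaled (see below), then the turn, a rotation vector about the tool's x, y, z scaled (see below). A call has 1 to 5 rows; each row is the pose to reach, as a shift and turn from the pose commanded when the call began, along the tool's axes at that moment; what a row does not reach only later rows make up. The controller multiplies each number of a shift by 0.25 m and each number of a turn by 90 degrees. A row lasts 1/8 s, in which the tool goes at most 62.5 mm and 10.7 degrees, less where a joint would pass 70% of its speed; a pose out of reach is approached as far as the arm can. A call with a number of a shift or a turn outside -1 to 1 is refused whole. A call with a gripper value outside its range is refused whole. "claw" is the opening, from 0 (shut) to 1 (fully open), set as the call begins (left out, the last holds). The fingers move at their own pace and stop on an object; "newtons" is the grip in N (left out, the last holds). Time passes only in rows, so rows that repeat a pose let the fingers close. It gives the time, the measured TCP pose, the force, the opening and the grip force at its end, in the units of the state.
- r.get_obs(): the state, without advancing time (a new reading comes with each control period).
- r.grab_frame(name): name is "scene" or "top" or "wrist"; returns a dict with "pixels" (400x640x3 uint8, red, green, blue), "intrinsics" (3x3 intrinsics, pixels), "eye" and "attitude" of the camera in the world. Camera axes: x right, y up, looking along -z (the intrinsics and any distortion apply to the point x, -y, -z); pixel columns grow to the right and rows downward; lengths in m; the calibration is good to about 2 mm. A picture is of the moment at which its call begins. There is no depth.
- r.hand_in(): hands the job in; it is judged then, once.
Trained networks look in a picture, given as the dict that the camera call returned (one of the last four; its "shot" number tells which), for a name from the list of things; names that differ only in an ending like _2 or _b are one class to them, and where a whole thing is asked for, a point or a joint stands for the part that bears it (a point fixed in the world has none). Each returns a list of dicts, best first, with "conf" (0 to 1); they miss things now and then, are a little off and sometimes report something else, mostly with a low value. They report only what shows in the picture. A call takes as long as a camera call.
- r.search_frame(picture, thing): "rect" ([left, top, width, height] in pixels, round what is visible of it).
- r.outline_of(picture, thing): "pixels" (400x640 bool, what is visible of it) and "rect" ([left, top, width, height] in pixels, round what is visible of it).
- r.landmark_of(picture, thing): "point" ([column, row] in pixels: a listed point, or the origin of a listed thing).
The state is a dict: "clock": time; "joints": joint angles; "qvel": joint speeds; "tau": joint torques, N m; "tcp_pos": TCP position; "orientation": TCP orientation; "contact_force": force on the tool from outside, world axes, zero at the start; "moment": the same for the moment, N m; "grip_width": finger opening in m; "gripper_force": force on a finger pad.
Only numpy, scipy, OpenCV 4.12 (cv2) and the standard library are available. Lean on these libraries where they do the work, as an engineer would, in place of code of your own. Each camera call takes 0.05 s, during which the arm holds its last target. There are 200 camera calls.

## Task

Load every reagent bottle on the bench into the sampler's carousel, upright and set down gently, large bottles in the large pockets and small amber ones in the small pockets, turning the carousel by its grip bar to bring a fitting free pocket into the loading gap each time. When all are in, turn the blank sector into the gap so that its shutter closes it, then throw the locking lever over into its run notch, so that its pin locks the carousel. Leave the other things on the bench where they are.

Things in the scene. Friction and masses are not known exactly. Their poses are not given: they have to be found in the camera images.
- sampler: bottle sampler, fixed: white housing 264 x 264 mm, 137 mm high; origin at the middle of its underside, on the carousel's axis; front = own -x, lever on its own -y side. A clear top plate (133 to 137 mm up) covers all behind own x = -20 mm, so bottles go in only at the front: at the loading gap, 132 mm wide in the middle between the two low front panels (own x = -128 mm, 86 mm high)
- gap (a point): the loading point: the middle of the pocket that stands in the loading gap, own (-82, 0, 25) mm of the sampler, 82 mm from the carousel's axis; a fixed point
- carousel (a joint): angle of the carousel, rad, counter-clockwise from above, endless; 0 or a whole turn puts the blank sector in the gap. Five sectors 72 degrees apart: blank, then counter-clockwise from above large a, small a, large b, small b. With the lever in its load notch it turns both ways and stays where it is left (friction about 0.06 N m). Starts anywhere
- knob_grip (a point): the carousel's grip bar, on its axis, this point 168 mm above the bench: a black upright bar 42 mm long, 16 mm thick, 150 to 185 mm up, on a round foot 40 mm across just above the clear top. This point's own x runs along the bar, its -x to the blank sector, where a white nose on the foot points too
- blank (a point): middle of the carousel's blank sector, 82 mm from the axis: no pocket but a grey shutter box (lid 125 mm above the bench, curved front apron) that fills the loading gap when turned into it
- pocket_large_a (a point): middle of the floor of a large pocket: a round cup on the carousel, 66 mm inside, floor 25 mm and rim 60 mm above the bench, 82 mm from the axis; for a large bottle
- pocket_large_b (a point): the same for the other large pocket
- pocket_small_a (a point): middle of the floor of a small pocket: a round cup on the carousel, 55 mm inside, floor 39 mm and rim 60 mm above the bench, 82 mm from the axis; for a small bottle, whose cap then stands as high as a large one's
- pocket_small_b (a point): the same for the other small pocket
- lever (a joint): angle of the locking lever about an upright pivot at own (-30, -118) mm of the sampler, rad: 0 load notch (dot mark, start), 0.4 run notch (bar mark, swung to own +x). A spring plunger snaps over a ridge at 0.2 (2 to 4 N on the grip). Its pin enters the carousel's index ring only with the blank sector within about 5 degrees of the gap's middle, and centres it; else the lever stops at about 0.1
- lever_grip (a point): the lever's grip, upright, round and black, 26 mm thick, 52 to 90 mm above the bench, on a 13 mm post; this point is on its axis 70 mm up, 105 mm from the pivot, straight to own -y of the sampler from it at lever angle 0. Throwing the lever moves it 42 mm, towards own +x of the sampler
- large_1: large reagent bottle, clear glass with blue cap, 56 mm across (straight from 8 to 58 mm up, best gripped there near the top), then a shoulder, cap 35 mm across from 83 to 97 mm up, 100 mm tall, part filled and low in balance, about 0.26 kg; origin at the middle of its underside, z up. May be absent
- large_2: a second large reagent bottle, alike. May be absent. (The rear of the bench, beyond about x = 0.62 m, lies under a glass shelf some 0.5 m up: draw tall loads towards the front as they are lifted)
- small_1: small reagent bottle, amber glass with white cap, 48 mm across (straight from 8 to 52 mm up, best gripped there near the top), then a shoulder, cap 30 mm across from 73 to 83 mm up, 86 mm tall, part filled and low in balance, about 0.18 kg; origin at the middle of its underside, z up. May be absent
- small_2: a second small reagent bottle, alike. May be absent
- beaker: empty glass beaker, 53 mm across and 70 mm high; not to be moved
- marker: marker pen lying on the bench, 135 mm long; not to be moved
- timer_1: bench timer, 64 x 64 x 19 mm; not to be moved

How it is judged:
By the outcome, as a careful person would: the job done as asked, in the order asked, and still so for the second after the job is handed in, with the robot touching nothing.
Of large_1, large_2, small_1, small_2 only 3 to 4 are there at a start; the rules pass over those that are not, and their reading is None.
At some moment in a run one of large_1, large_2, small_1, small_2 may be knocked a few centimetres aside while the robot is not near it.
It also fails if it takes over 210 s, if anything falls off the work surface, if the arm or the gripper's body presses on something with over 40 N, if the wrist force passes 120 N, or if a joint passes its speed limit or range.

## Working session

There is one attempt and no reset: what is moved stays moved. The work goes in short steps, Python scripts to look and compute and a tool call to move; the robot and the scene stay as the last step left them, time stands still between calls to the robot, and variables do not carry over. Pictures are saved under pics/ and viewed, at most 15 in all, crops included, and the job is handed in when it is done.

Besides the shell and the picture viewer there is one more tool, called after "Emit:" in YAML: its name, and indented under it one key for each argument. apply_moves: Moves the arm, as the interface text tells. Its arguments: {"type":"object","properties":{"rows":{"type":"array","items":{"type":"array","items":{"type":"number"}}},"claw":{"type":"number"},"newtons":{"type":"number"}},"required":["rows"]}

```bash
mkdir -p pics; cat > h.py <<'E'
import numpy as np, cv2, json
from scipy.spatial.transform import Rotation as R
from bench import r
def rotm(a):
    a=np.array(a,float)
    if a.shape==(3,3): return a
    return R.from_rotvec(a).as_matrix() if a.size==3 else R.from_quat(a).as_matrix()
def ray(f,p):
    K=np.array(f['intrinsics']); A=rotm(f['attitude'])
    d=np.linalg.inv(K)@[p[0],p[1],1]; d=A@[d[0],-d[1],-d[2]]
    return np.array(f['eye'],float),d/np.linalg.norm(d)
def onz(f,p,z):
    e,d=ray(f,p); return e+d*(z-e[2])/d[2]
def proj(f,X):
    A=rotm(f['attitude']); c=A.T@(np.array(X)-f['eye']); v=np.array(f['intrinsics'])@[c[0],-c[1],-c[2]]; return v[:2]/v[2]
def save(f,n,crop=None,s=1):
    im=f['pixels'][:,:,::-1]
    if crop: x,y,w,h=crop; im=im[y:y+h,x:x+w]
    cv2.imwrite('pics/'+n,cv2.resize(im,None,fx=s,fy=s,interpolation=cv2.INTER_CUBIC))
E
python3 - <<'E'
from h import *
np.set_printoptions(precision=4,suppress=True)
o=r.get_obs();print(o)
ims=[]
for n in ['scene','top']:
    f=r.grab_frame(n); print({k:v for k,v in f.items() if k!='pixels'}); save(f,n+'0.png')
    for t in ['sampler','knob_grip','blank','pocket_large_a','pocket_small_a','lever_grip','large_1','small_1','beaker','marker','timer_1']:
        z={'knob_grip':.168,'blank':.125,'pocket_large_a':.025,'pocket_small_a':.039,'lever_grip':.07}.get(t,0)
        for d in r.landmark_of(f,t)[:5]:
            print(n,t,round(d['conf'],2),np.array(d['point']),onz(f,d['point'],z)[:2])
E
```

```text
{'clock': 0.0, 'joints': array([-1.4261,  0.4778,  0.0223,  1.5565, -0.0115,  1.1093, -0.0831]), 'qvel': array([ 0.001 ,  0.0003, -0.0003,  0.    ,  0.0006, -0.0011, -0.0002]), 'tau': array([ -0.0007, -59.6446,   1.6078, -28.1193,   0.0125,   0.0094,
         0.    ]), 'tcp_pos': array([0.1687, 0.653 , 0.2303]), 'orientation': array([-0.396 , -3.1164,  0.0028]), 'contact_force': array([-0.1642,  0.7463,  0.2064]), 'moment': array([-0.0715,  0.0397,  0.0105]), 'gripper_force': 0.0, 'grip_width': 0.08526782790500552}
{'intrinsics': array([[457.6941,   0.    , 316.3585],
       [  0.    , 457.6941, 196.8205],
       [  0.    ,   0.    ,   1.    ]]), 'eye': array([-0.0834, -0.9501,  0.8656]), 'attitude': array([ 0.986 , -0.257 , -0.5046]), 'shot': 1}
scene sampler 0.82 [297.6 214.8] [0.4994 0.1678]
scene sampler 0.43 [281.4 218. ] [0.4452 0.1804]
scene knob_grip 0.55 [298.8 172.3] [0.5033 0.1532]
scene knob_grip 0.44 [280.2 216.6] [ 0.3429 -0.0315]
scene blank 0.57 [304.6 195. ] [0.4851 0.0879]
scene blank 0.48 [337.6 230.7] [ 0.4697 -0.1184]
scene blank 0.22 [281.  216.6] [0.3711 0.0239
[... 923 characters left out ...]
rray([ 0.0497, -0.0667, -1.5689]), 'shot': 2}
top sampler 0.86 [284.5 194. ] [0.5067 0.1702]
top knob_grip 0.67 [281.6 189. ] [0.5071 0.168 ]
top pocket_large_a 0.79 [266.3 207.2] [0.4613 0.2278]
top pocket_large_a 0.6 [307.8 193.3] [0.507  0.0923]
top pocket_large_a 0.31 [290.9 219.6] [0.4209 0.1473]
top pocket_small_a 0.73 [288.5 216.8] [0.4296 0.1544]
top lever_grip 0.47 [354.9 186.3] [ 0.5257 -0.0574]
top lever_grip 0.29 [395.1 191.9] [ 0.508 -0.185]
top large_1 0.68 [394.2 193.3] [ 0.5097 -0.1967]
top small_1 0.8 [435.6 190.8] [ 0.5183 -0.3359]
top small_1 0.71 [432.6 224.2] [ 0.4065 -0.3235]
top beaker 0.49 [353.9 155.4] [ 0.6375 -0.0625]
top marker 0.58 [357.1 237.3] [ 0.363  -0.0713]
```

View pics/scene0.png

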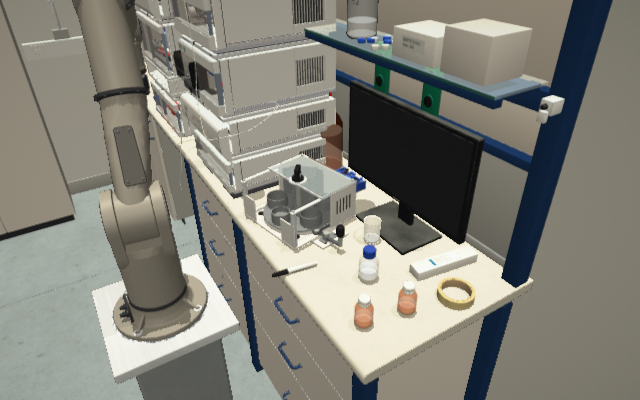

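View pics/top0.png

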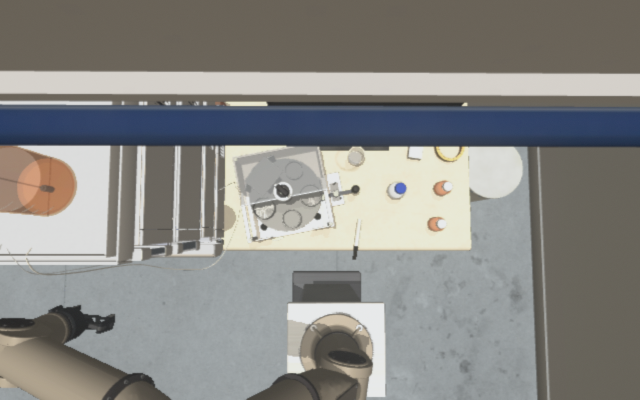

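The bench shows one large bottle at top pixel (397,190) and two small ones at (442,188) and (437,224). The sampler is at (284,194) and the lever grip at (355,188). There's a tall instrument stack on the left that the arm has to avoid. I'll draw the arm in first, then swing over.

```bash
cat >> h.py <<'E'
def down(yaw):  # tool z down, tool x at world azimuth yaw
    c,s=np.cos(yaw),np.sin(yaw); return np.array([[c,s,0],[s,-c,0],[0,0,-1.]])
def step(p0,R0,p,yaw):
    return np.r_[R0.T@(np.array(p)-p0)/.25, R.from_matrix(R0.T@down(yaw)).as_rotvec()/(np.pi/2)]
def plan(*wps):  # each (x,y,z,yawdeg): shift numbers, chained
    o=r.get_obs(); p=o['tcp_pos']; M=rotm(o['orientation'])
    yaw=np.arctan2(M[1,0],M[0,0]); az=np.arctan2(p[1],p[0])
    print('tcp',p.round(4),'yaw',np.degrees(yaw).round(2),'j7',o['joints'][6].round(3),'F',o['contact_force'].round(1),'w',o['grip_width'].round(4),'t',round(o['clock'],2),'tilt',M[2,2].round(5))
    for w in wps:
        y=np.radians(w[3]); a2=np.arctan2(w[1],w[0])
        d=(y-yaw+np.pi)%(2*np.pi)-np.pi
        print(w, step(p,M,w[:3],y).round(3), 'dyaw',np.degrees(d).round(1),'j7~',(o['joints'][6]-(d-(a2-az))).round(2))
        p=np.array(w[:3]);M=down(y); yaw=y; az=a2
        o=dict(o); o['joints']=np.array(o['joints']); o['joints'][6]-= d-(0) if 0 else 0
E
python3 - <<'E'
from h import *
import sys
plan((.11,.44,.30,0))
f=r.grab_frame('scene'); a=f['pixels'][150:280,220:420]
f2=r.grab_frame('top'); b=f2['pixels'][125:255,220:420]
cv2.imwrite('pics/c.png',cv2.resize(np.vstack([a,b])[:,:,::-1],None,fx=2.3*1.0,fy=2.3,interpolation=cv2.INTER_CUBIC)[:, :])
o=r.get_obs();M=rotm(o['orientation']);print(M)
d=r.outline_of(f2,'sampler')
if d: 
    m=d[0]['pixels'].astype(np.uint8); c=max(cv2.findContours(m,0,2)[0],key=cv2.contourArea); print(d[0]['rect'],cv2.minAreaRect(c))
E
```

```text
Traceback (most recent call last):
  File "h.py", line 27, in plan
    print('tcp',p.round(4),'yaw',np.degrees(yaw).round(2),'j7',o['joints'][6].round(3),'F',o['contact_force'].round(1),'w',o['grip_width'].round(4),'t',round(o['clock'],2),'tilt',M[2,2].round(5))
                                                                                                                           ^^^^^^^^^^^^^^^^^^^^^
AttributeError: 'float' object has no attribute 'round'
```

```bash
python3 - <<'E'
s=open('h.py').read()
i=s.index('def plan')
s=s[:i]+'''def plan(*wps):  # each (x,y,z,yawdeg): numbers of each move, chained; state first
    o=r.get_obs(); p=o['tcp_pos']; M=rotm(o['orientation']); j=o['joints'][6]
    yaw=np.arctan2(M[1,0],M[0,0]); az=np.arctan2(p[1],p[0])
    print('tcp',p.round(4),'yaw %.2f j7 %.3f w %.4f t %.2f tilt %.5f'%(np.degrees(yaw),j,o['grip_width'],o['clock'],M[2,2]),'F',o['contact_force'].round(1))
    for w in wps:
        y=np.radians(w[3]); a2=np.arctan2(w[1],w[0])
        d=(y-yaw+np.pi)%(2*np.pi)-np.pi; j-=d-(a2-az)
        print(w, step(p,M,w[:3],y).round(3).tolist(), 'dyaw %.1f j7~%.2f'%(np.degrees(d),j))
        p=np.array(w[:3]);M=down(y); yaw=y; az=a2
'''
open('h.py','w').write(s)
E
python3 - <<'E'
from h import *
plan((.115,.44,.30,0))
f=r.grab_frame('scene'); a=f['pixels'][150:280,220:420]
f2=r.grab_frame('top'); b=f2['pixels'][125:255,220:420]
cv2.imwrite('pics/c.png',cv2.resize(np.vstack([a,b])[:,:,::-1],None,fx=2.3,fy=2.3,interpolation=cv2.INTER_CUBIC))
print(rotm(r.get_obs()['orientation']).round(3))
d=r.outline_of(f2,'sampler')
if d: 
    m=d[0]['pixels'].astype(np.uint8); c=max(cv2.findContours(m,0,2)[0],key=cv2.contourArea); print(d[0]['rect'],cv2.minAreaRect(c))
E
```

```text
tcp [0.1688 0.6536 0.2313] yaw 165.51 j7 -0.083 w 0.0853 t 1.20 tilt -1.00000 F [-1.  -0.6 -0.3]
(0.115, 0.44, 0.3, 0) [-0.005, -0.881, -0.275, -0.0, -0.0, 1.839] dyaw -165.5 j7~2.80
[[-0.968  0.25  -0.   ]
 [ 0.25   0.968  0.   ]
 [ 0.     0.    -1.   ]]
[235.0, 145.2, 122.6, 98.9] ((297.1080322265625, 188.49111938476562), (88.81292724609375, 119.7179183959961), 78.95905303955078)
```

View pics/c.png

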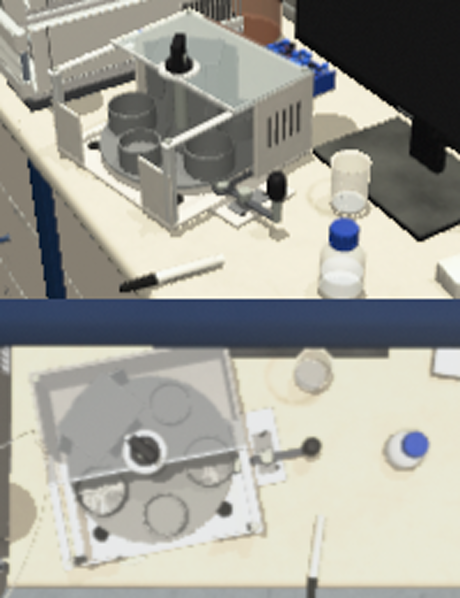

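```bash
python3 - <<'E'
from h import *
f=r.grab_frame('scene');f2=r.grab_frame('top')
print(onz(f,(237,193),0),onz(f2,(222,248),0),onz(f2,(222,248),.1),onz(f2,(218,100),0))
# bench corner reference
print('front bench edge',onz(f2,(468,249),0))
for z in (0,.1,.3,.6):print(z,onz(f2,(190,250),z),onz(f2,(210,215),z))
plan((.115,.44,.30,165.5),(.20,.39,.30,153),(.29,.325,.30,138),(.38,.22,.30,120),(.43,.16,.30,110))
E
```

```text
[0.38239705 0.40694393 0.        ] [0.3276343  0.37515193 0.        ] [0.33245225 0.35350174 0.1       ] [0.82611118 0.39746313 0.        ]
front bench edge [ 0.32446448 -0.43965946  0.        ]
0 [0.32106954 0.48021638 0.        ] [0.43641916 0.41678495 0.        ]
0.1 [0.32637522 0.45076044 0.1       ] [0.43315496 0.39204164 0.1       ]
0.3 [0.33698658 0.39184857 0.3       ] [0.42662657 0.34255501 0.3       ]
0.6 [0.35290361 0.30348076 0.6       ] [0.41683397 0.26832508 0.6       ]
tcp [0.1688 0.6536 0.2313] yaw 165.51 j7 -0.083 w 0.0857 t 1.45 tilt -1.00000 F [0.9 0.3 0.2]
(0.115, 0.44, 0.3, 165.5) [-0.005, -0.881, -0.275, 0.0, -0.0, 0.0] dyaw -0.0 j7~-0.09
(0.2, 0.39, 0.3, 153) [-0.379, -0.109, 0.0, 0.0, 0.0, 0.139] dyaw -12.5 j7~-0.09
(0.29, 0.325, 0.3, 138) [-0.439, -0.068, 0.0, 0.0, 0.0, 0.167] dyaw -15.0 j7~-0.08
(0.38, 0.22, 0.3, 120) [-0.549, -0.071, 0.0, 0.0, 0.0, 0.2] dyaw -18.0 j7~-0.08
(0.43, 0.16, 0.3, 110) [-0.308, 0.053, 0.0, 0.0, 0.0, 0.111] dyaw -10.0 j7~-0.08
```

Emit:
apply_moves:
  rows:
    - [0,-0.88,-0.275,0,0,0]
    - [0,-0.88,-0.275,0,0,0]
    - [0,-0.88,-0.275,0,0,0]
    - [0,-0.88,-0.275,0,0,0]
    - [0,-0.88,-0.275,0,0,0]

```text
clock: 2.08
tcp_pos: [0.1135, 0.4389, 0.3015]
orientation: [-0.396, -3.117, -0.004]
contact_force: [-0.2, 0.6, -0.4]
grip_width: 0.0853
gripper_force: 0.0
```

Emit:
apply_moves:
  rows:
    - [-0.38,-0.11,0,0,0,0.14]
    - [-0.38,-0.11,0,0,0,0.14]
    - [-0.38,-0.11,0,0,0,0.14]

```text
clock: 2.45
tcp_pos: [0.2017, 0.3894, 0.3]
orientation: [0.744, 3.052, 0.0]
contact_force: [0.3, 0.6, 1.1]
grip_width: 0.0855
gripper_force: 0.0
```

Emit:
apply_moves:
  rows:
    - [-0.44,-0.07,0,0,0,0.165]
    - [-0.44,-0.07,0,0,0,0.165]
    - [-0.44,-0.07,0,0,0,0.165]

```text
clock: 2.82
tcp_pos: [0.2912, 0.3235, 0.3]
orientation: [1.132, 2.93, 0.0]
contact_force: [0.1, 0.4, 0.7]
grip_width: 0.0854
gripper_force: 0.0
```

Emit:
apply_moves:
  rows:
    - [-0.55,-0.07,0,0,0,0.2]
    - [-0.55,-0.07,0,0,0,0.2]
    - [-0.55,-0.07,0,0,0,0.2]

```text
clock: 3.2
tcp_pos: [0.3812, 0.2182, 0.3001]
orientation: [1.574, 2.718, 0.0]
contact_force: [-0.8, 0.1, -0.3]
grip_width: 0.0855
gripper_force: 0.0
```

Emit:
apply_moves:
  rows:
    - [-0.31,0.05,0,0,0,0.11]
    - [-0.31,0.05,0,0,0,0.11]
    - [-0.31,0.05,0,0,0,0.11]
    - [-0.31,0.05,0,0,0,0.11]

```text
clock: 3.7
tcp_pos: [0.4282, 0.161, 0.2998]
orientation: [-1.793, -2.579, 0.0]
contact_force: [0.3, 0.2, -0.4]
grip_width: 0.0856
gripper_force: 0.0
```

Batching works and the moves are accurate. Next, a close look with the wrist camera.

```bash
python3 - <<'E'
from h import *
f=r.grab_frame('wrist'); save(f,'w1.png'); print(f['eye'],rotm(f['attitude']).round(3).tolist())
for t in ['sampler','knob_grip','blank','pocket_large_a','pocket_small_a','lever_grip']:
    z={'knob_grip':.168,'blank':.125,'pocket_large_a':.025,'pocket_small_a':.039,'lever_grip':.07}.get(t,0)
    for d in r.landmark_of(f,t)[:5]:
        print(t,round(d['conf'],2),np.array(d['point']),onz(f,d['point'],z)[:2].round(4))
E
```

```text
[0.40568795 0.22235985 0.44321596] [[0.937, -0.338, -0.088], [0.349, 0.904, 0.245], [-0.003, -0.261, 0.965]]
sampler 0.94 [366.  180.8] [0.502 0.16 ]
sampler 0.23 [395.6 212.7] [0.5621 0.1306]
knob_grip 0.64 [398.7 210.5] [0.5046 0.1684]
blank 0.55 [310.7 175.9] [0.4191 0.1623]
pocket_large_a 0.9 [346.6 234.1] [0.5007 0.0818]
pocket_large_a 0.79 [360.3 117.7] [0.4573 0.2381]
pocket_small_a 0.75 [309.5 179.7] [0.423  0.1407]
lever_grip 0.56 [321.6 337.4] [ 0.5152 -0.06  ]
```

View pics/w1.png

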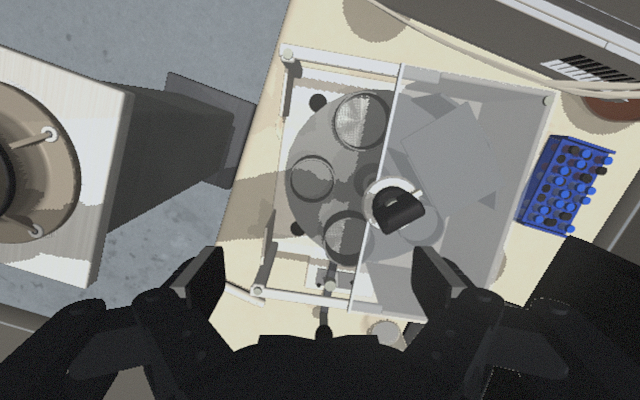

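```bash
cat > fit.py <<'E'
from h import *
from scipy.optimize import least_squares
f=r.grab_frame('wrist'); t=r.grab_frame('top'); s=r.grab_frame('scene')
def own(p,X):
    c,q=np.cos(p[2]),np.sin(p[2]); return [p[0]+c*X[0]-q*X[1],p[1]+q*X[0]+c*X[1],X[2]]
def poc(p,k,z):  # k sectors ccw from blank
    a=np.pi+p[3]+np.radians(72*k); return own(p,[.082*np.cos(a),.082*np.sin(a),z])
obs=[(f,(402,65),lambda p:own(p,[-.02,.132,.137])),(f,(348,311),lambda p:own(p,[-.02,-.132,.137])),(f,(553,93),lambda p:own(p,[.132,.132,.137])),
(f,(361,121),lambda p:poc(p,1,.06)),(f,(312,178),lambda p:poc(p,2,.06)),(f,(347,239),lambda p:poc(p,3,.06)),
(f,(346.6,234.1),lambda p:poc(p,3,.025)),(f,(360,118),lambda p:poc(p,1,.025)),(f,(309.5,179.7),lambda p:poc(p,2,.039)),
(f,(398.7,210.5),lambda p:own(p,[0,0,.168])),(t,(281.6,189),lambda p:own(p,[0,0,.168])),(s,(298.8,172.3),lambda p:own(p,[0,0,.168])),
(f,(321.6,337.4),lambda p:own(p,[-.03,-.223,.07])),(t,(354.9,186.3),lambda p:own(p,[-.03,-.223,.07])),(s,(339,232.3),lambda p:own(p,[-.03,-.223,.07])),
(s,(276.9,205.1),lambda p:poc(p,1,.025)),(s,(309.9,219.2),lambda p:poc(p,3,.025)),(s,(322.1,202.7),lambda p:poc(p,4,.039)),(s,(280.8,215.8),lambda p:poc(p,2,.039)),
(t,(266.3,207.2),lambda p:poc(p,1,.025)),(t,(307.8,193.3),lambda p:poc(p,3,.025)),(t,(288.5,216.8),lambda p:poc(p,2,.039))]
g=lambda p:np.concatenate([proj(c,F(p))-np.array(q) for c,q,F in obs])
q=least_squares(g,[.505,.168,.2,-2.5],loss='soft_l1',f_scale=1.5)
print(q.x,np.degrees(q.x[2:])); print(g(q.x).reshape(-1,2).round(1).tolist())
print('gap',own(q.x,[-.082,0,.025]),'small a',poc(q.x,2,.039),'lever',own(q.x,[-.03,-.223,.07]))
E
python3 fit.py
```

```text
[ 0.50444122  0.16413439  0.18271162 -2.42932965] [  10.46860442 -139.19033603]
[[-0.9, -3.0], [-2.6, -0.0], [7.1, -1.1], [2.8, 0.1], [-0.8, 2.8], [2.1, 3.0], [0.2, -1.7], [0.0, 2.6], [2.1, -2.1], [-2.0, 1.7], [1.3, 0.9], [-1.4, -1.5], [0.4, -0.9], [1.0, 3.2], [0.7, -1.4], [0.7, -2.0], [0.8, 1.9], [1.4, -0.4], [-0.2, -0.2], [-1.5, 0.6], [3.1, 2.0], [3.7, 1.3]]
gap [np.float64(0.42380613857944915), np.float64(0.14923525713070393), 0.025] small a [np.float64(0.42533930767211964), np.float64(0.14252679872565602), 0.039] lever [np.float64(0.5154589466651976), np.float64(-0.06060459315993311), 0.07]
```

```bash
python3 - <<'E'
from h import *
plan((.5044,.1641,.30,170),(.5044,.1641,.27,231.3),(.5044,.1641,.155,231.3))
E
```

```text
tcp [0.4291 0.1588 0.3001] yaw 110.17 j7 -0.116 w 0.0851 t 4.20 tilt -1.00000 F [-0.9 -0.1  0.1]
(0.5044, 0.1641, 0.3, 170) [-0.084, 0.29, 0.0, 0.0, -0.0, -0.665] dyaw 59.8 j7~-1.20
(0.5044, 0.1641, 0.27, 231.3) [0.0, 0.0, 0.12, 0.0, 0.0, -0.681] dyaw 61.3 j7~-2.27
(0.5044, 0.1641, 0.155, 231.3) [0.0, 0.0, 0.46, 0.0, 0.0, 0.0] dyaw 0.0 j7~-2.27
```

Emit:
apply_moves:
  rows:
    - [-0.084,0.29,0,0,0,-0.55]
    - [-0.084,0.29,0,0,0,-0.55]
    - [-0.084,0.29,0,0,0,-0.55]
    - [-0.084,0.29,0,0,0,-0.55]
    - [-0.084,0.29,0,0,0,-0.55]

```text
clock: 4.82
tcp_pos: [0.5044, 0.164, 0.2999]
orientation: [-0.547, -3.093, 0.0]
contact_force: [0.1, -0.1, 0.7]
grip_width: 0.0854
gripper_force: 0.0
```

Emit:
apply_moves:
  rows:
    - [0,0,0.12,0,0,-0.55]
    - [0,0,0.12,0,0,-0.55]
    - [0,0,0.12,0,0,-0.55]
    - [0,0,0.12,0,0,-0.55]
    - [0,0,0.12,0,0,-0.55]

```text
clock: 5.45
tcp_pos: [0.5044, 0.164, 0.27]
orientation: [0.798, -3.039, -0.0]
contact_force: [-0.2, 0.5, 0.5]
grip_width: 0.0855
gripper_force: 0.0
```

Emit:
apply_moves:
  rows:
    - [0,0,0,0,0,-0.246]
    - [0,0,0,0,0,-0.246]
    - [0,0,0,0,0,-0.246]
    - [0,0,0,0,0,-0.246]

```text
clock: 5.95
tcp_pos: [0.5044, 0.164, 0.27]
orientation: [1.355, -2.834, -0.0]
contact_force: [-0.1, -1.1, -0.5]
grip_width: 0.0854
gripper_force: 0.0
```

```bash
python3 - <<'E'
from h import *
plan((.5044,.1641,.155,231.3))
f=r.grab_frame('wrist')
o=r.get_obs();M=rotm(o['orientation']); c=f['pixels'].copy()
for w in (.0425,-.0425,0): # pad points at bar height & bar ends
    pass
a=np.radians(51.3)
for k in (-.021,0,.021):
    p=proj(f,[.5044+k*np.cos(a),.1641+k*np.sin(a),.185]); cv2.circle(c,tuple(int(v) for v in p),2,(255,0,0),-1)
    print(p)
for k in range(5):
    b=np.radians(190.47-139.19+72*k); p=proj(f,[.5044+.082*np.cos(b),.1641+.082*np.sin(b),.06 if k else .125]); cv2.circle(c,tuple(int(v) for v in p),3,(0,255,0),-1)
f['pixels'],g=c,f['pixels'];save(f,'w2.png')
E
```

```text
tcp [0.5044 0.164  0.27  ] yaw -128.90 j7 2.095 w 0.0854 t 5.95 tilt -1.00000 F [-0.1 -1.1 -0.5]
(0.5044, 0.1641, 0.155, 231.3) [-0.0, 0.0, 0.46, 0.0, 0.0, -0.002] dyaw 0.2 j7~2.09
[318.27544301 178.28601721]
[318.34970094 205.33884944]
[318.42064918 231.18593271]
```

View pics/w2.png

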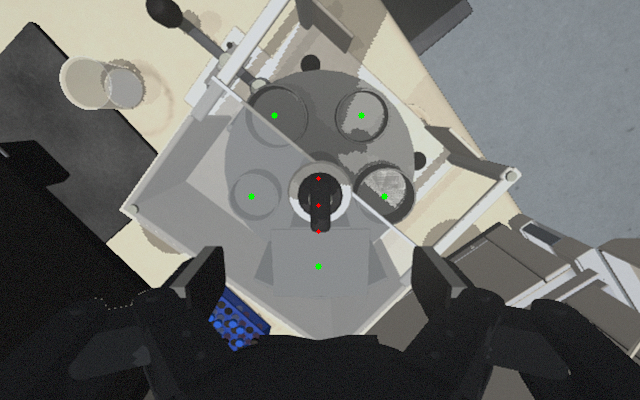

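```bash
sed -i 's/j-=d-(a2-az)/j+=d-(a2-az)/' h.py; echo ok
```

```text
ok
```

Emit:
apply_moves:
  rows:
    - [0,0,0.46,0,0,0]
    - [0,0,0.46,0,0,0]
    - [0,0,0.46,0,0,0]

```text
clock: 6.38
tcp_pos: [0.5016, 0.163, 0.152]
orientation: [1.354, -2.826, 0.001]
contact_force: [0.6, -0.8, 0.4]
grip_width: 0.0855
gripper_force: 0.0
```

Emit:
apply_moves:
  rows:
    - [0,0,0,0,0,0]
    - [0,0,0,0,0,0]
    - [0,0,0,0,0,0]
    - [0,0,0,0,0,0]
    - [0,0,0,0,0,0]
  claw: 0.1
  newtons: 25

```text
clock: 7.0
tcp_pos: [0.5038, 0.1655, 0.1563]
orientation: [-1.361, 2.831, 0.003]
contact_force: [-5.8, 2.1, 8.1]
grip_width: 0.0175
gripper_force: 24.2
```

Emit:
apply_moves:
  rows:
    - [0,0,0,0,0,0]
    - [0,0,0,0,0,0]
    - [0,0,0,0,0,0]

```text
clock: 7.38
tcp_pos: [0.5038, 0.1655, 0.1563]
orientation: [-1.361, 2.831, 0.003]
contact_force: [-5.4, 1.6, 9.1]
grip_width: 0.0181
gripper_force: 24.2
```

Emit:
apply_moves:
  rows:
    - [0,0.005,0,0,0,0.054]
    - [0,0.005,0,0,0,0.054]
    - [0,0.005,0,0,0,0.054]
    - [0,0.005,0,0,0,0.054]

```text
clock: 7.88
tcp_pos: [0.5036, 0.1656, 0.1563]
orientation: [-1.238, 2.886, 0.002]
contact_force: [-3.8, 0.3, 6.9]
grip_width: 0.0174
gripper_force: 24.3
```

Emit:
apply_moves:
  rows:
    - [0,0,0,0,0,0]
    - [0,0,0,0,0,0]
    - [0,0,0,0,0,0]
  claw: 1

```text
clock: 8.25
tcp_pos: [0.5034, 0.1648, 0.155]
orientation: [1.239, -2.887, 0.0]
contact_force: [-0.9, 0.1, 0.6]
grip_width: 0.0713
gripper_force: 0.0
```

Emit:
apply_moves:
  rows:
    - [0,0,-0.58,0,0,0]
    - [0,0,-0.58,0,0,0]
    - [0,0,-0.58,0,0,0]
    - [0,0,-0.58,0,0,0]

```text
clock: 8.75
tcp_pos: [0.5043, 0.1651, 0.3017]
orientation: [-1.237, 2.884, 0.001]
contact_force: [-0.1, 0.9, -0.6]
grip_width: 0.0857
gripper_force: 0.0
```

```bash
python3 - <<'E'
from h import *
plan((.46,-.12,.30,200),(.43,-.26,.30,150))
f=r.grab_frame('wrist'); c=f['pixels'].copy()
th=np.radians(10.47); X,Y=.5036,.1648
o=lambda x,y,z:proj(f,[X+np.cos(th)*x-np.sin(th)*y,Y+np.sin(th)*x+np.cos(th)*y,z])
for q in [(-.02,.132,.137),(-.02,-.132,.137),(.132,.132,.137),(.132,-.132,.137),(-.128,.066,.086),(-.128,-.066,.086),(-.082,0,.06),(0,0,.185),(-.03,-.223,.09)]:
    p=o(*q); cv2.circle(c,tuple(int(v) for v in p),2,(255,0,0),-1)
a=np.linspace(0,2*np.pi,60)
for k,rr in ((2,.0275),(1,.033),(3,.033)):
    b=np.pi+np.radians(-144+72*k)
    pts=np.array([o(.082*np.cos(b)+rr*np.cos(t),.082*np.sin(b)+rr*np.sin(t),.06) for t in a]).astype(int); cv2.polylines(c,[pts],True,(0,255,0),1)
f['pixels']=c;save(f,'w3.png',(100,0,450,300),1.7)
E
```

```text
tcp [0.5043 0.1651 0.3017] yaw -133.56 j7 2.008 w 0.0857 t 8.75 tilt -0.99999 F [-0.1  0.9 -0.6]
(0.46, -0.12, 0.3, 200) [0.949, -0.658, 0.004, -0.0, 0.002, 0.294] dyaw -26.4 j7~2.12
(0.43, -0.26, 0.3, 150) [0.304, -0.485, 0.0, 0.0, 0.0, 0.556] dyaw -50.0 j7~1.53
```

View pics/w3.png

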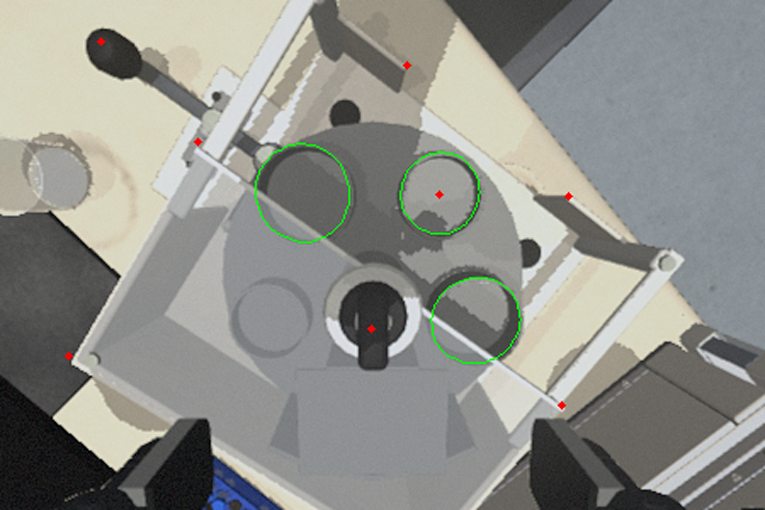

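Emit:
apply_moves:
  rows:
    - [0.95,-0.66,0,0,0,0.29]
    - [0.95,-0.66,0,0,0,0.29]
    - [0.95,-0.66,0,0,0,0.29]
    - [0.95,-0.66,0,0,0,0.29]
    - [0.95,-0.66,0,0,0,0.29]

```text
clock: 9.43
tcp_pos: [0.4573, -0.1239, 0.2984]
orientation: [0.549, -3.09, -0.0]
contact_force: [-0.0, 0.6, -0.3]
grip_width: 0.0858
gripper_force: 0.0
```

```bash
cat > bot.py <<'E'
from h import *
import sys
f=r.grab_frame('wrist'); save(f,sys.argv[1])
for t,z in (('large_1',.05),('small_1',.045),('beaker',.035),('timer_1',0),('marker',0)):
    for d in r.landmark_of(f,t)[:3]: print(t,round(d['conf'],2),np.array(d['point']),onz(f,d['point'],0)[:2].round(4))
    if z>.04:
        for d in r.outline_of(f,t)[:3]:
            m=d['pixels']; # fit vertical cylinder silhouette by matching centroid of projected model
            Rb,h,Rc=(.028,.1,.0175) if t[0]=='l' else (.024,.086,.015)
            a=np.linspace(0,6.28,24)
            ring=[(q*np.cos(u),q*np.sin(u),zz) for q,zz in ((Rb,0),(Rb,.58*h),(Rc,.83*h),(Rc,h)) for u in a]
            from scipy.optimize import least_squares
            ys,xs=np.nonzero(m)
            bb=np.array([xs.min(),ys.min(),xs.max(),ys.max()])
            def g(p):
                P=np.array([proj(f,(p[0]+x,p[1]+y,z)) for x,y,z in ring]); 
                return np.r_[P.min(0),P.max(0)]-bb
            s=least_squares(g,onz(f,(xs.mean(),ys.mean()),h/2)[:2])
            print('   fit',t,round(d['conf'],2),s.x.round(4),s.fun.round(1))
E
python3 - <<'E'
from h import *
plan((.46,-.27,.30,180))
E
```

```text
tcp [ 0.4573 -0.1239  0.2984] yaw -159.84 j7 2.108 w 0.0858 t 9.43 tilt -1.00000 F [-0.   0.6 -0.3]
(0.46, -0.27, 0.3, 180) [0.191, -0.552, -0.006, 0.0, -0.002, 0.224] dyaw -20.2 j7~2.02
```

Emit:
apply_moves:
  rows:
    - [0.19,-0.55,0,0,0,0.224]
    - [0.19,-0.55,0,0,0,0.224]
    - [0.19,-0.55,0,0,0,0.224]
    - [0.19,-0.55,0,0,0,0.224]

```text
clock: 9.93
tcp_pos: [0.4612, -0.2678, 0.2983]
orientation: [-0.001, -3.138, 0.001]
contact_force: [0.9, 0.6, -0.5]
grip_width: 0.0854
gripper_force: 0.0
```

```bash
python3 bot.py w4.png
```

```text
large_1 0.6 [365.6 202.6] [ 0.5179 -0.1987]
   fit large_1 0.94 [ 0.5187 -0.1977] [-0.7 -1.3  0.6  1.2]
small_1 0.97 [264.4 206.1] [ 0.5233 -0.3479]
small_1 0.83 [271.6 123.9] [ 0.4053 -0.3328]
   fit small_1 0.83 [ 0.4077 -0.3282] [-1.1 -1.4  1.3  1.5]
   fit small_1 0.57 [ 0.5262 -0.3503] [-0.8 -1.7  1.   1.5]
   fit small_1 0.57 [ 0.514  -0.0223] [ 7.5 -0.8 -6.1  0.3]
beaker 0.79 [449.1 272. ] [ 0.6304 -0.0639]
marker 0.72 [463.5  86.2] [ 0.3563 -0.074 ]
marker 0.61 [263.2 209. ] [ 0.5278 -0.3499]
marker 0.24 [483.4 218.3] [ 0.5421 -0.0222]
```

View pics/w4.png

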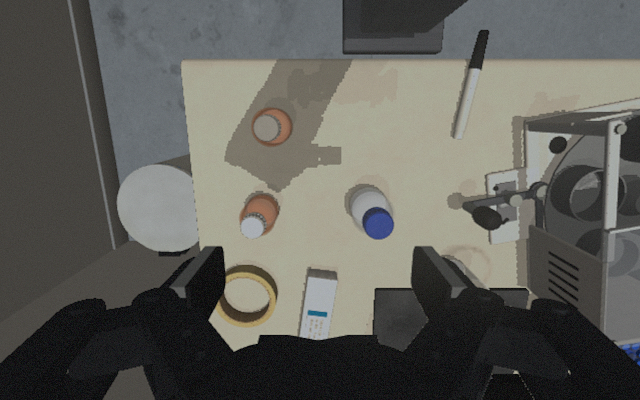

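```bash
python3 - <<'E'
from h import *
plan((.407,-.3295,.15,180),(.407,-.3295,.021,180))
E
```

```text
tcp [ 0.4628 -0.2655  0.3   ] yaw -179.73 j7 2.144 w 0.0854 t 10.32 tilt -1.00000 F [-0.3  0.9  0.3]
(0.407, -0.3295, 0.15, 180) [0.225, -0.255, 0.6, 0.0, 0.0, 0.003] dyaw -0.3 j7~2.30
(0.407, -0.3295, 0.021, 180) [0.0, 0.0, 0.516, 0.0, 0.0, 0.0] dyaw 0.0 j7~2.30
```

Emit:
apply_moves:
  rows:
    - [0.224,-0.256,0.6,0,0,0]
    - [0.224,-0.256,0.6,0,0,0]
    - [0.224,-0.256,0.6,0,0,0]
    - [0.224,-0.256,0.6,0,0,0]
    - [0.224,-0.256,0.6,0,0,0]

```text
clock: 10.95
tcp_pos: [0.4082, -0.3305, 0.1511]
orientation: [-0.006, 3.14, -0.001]
contact_force: [0.6, 0.6, 2.0]
grip_width: 0.0859
gripper_force: 0.0
```

```bash
python3 bot.py w5.png; python3 -c "
from h import *
plan((.407,-.3295,.021,180))"
```

```text
large_1 0.47 [321.7 184.1] [ 0.4066 -0.3276]
   fit large_1 0.6 [ 0.5232 -0.1855] [-36.8  -5.7  25.9   7.6]
small_1 0.9 [300.  293.9] [ 0.5264 -0.3498]
small_1 0.83 [320.8 183.2] [ 0.4057 -0.3285]
   fit small_1 0.97 [ 0.4081 -0.327 ] [ 0.5 -1.9 -0.5  1.5]
   fit small_1 0.73 [ 0.511 -0.349] [ -1.2 -17.7   1.2  15. ]
timer_1 0.28 [319.3 182.6] [ 0.4051 -0.3299]
tcp [ 0.4074 -0.3304  0.1505] yaw -179.77 j7 2.465 w 0.0851 t 11.35 tilt -1.00000 F [0.2 0.4 0. ]
(0.407, -0.3295, 0.021, 180) [0.002, 0.004, 0.518, -0.0, 0.001, 0.003] dyaw -0.2 j7~2.46
```

Emit:
apply_moves:
  rows:
    - [0,0.01,0.518,0,0,0]
    - [0,0.01,0.518,0,0,0]
    - [0,0.01,0.518,0,0,0]
    - [0,0.01,0.518,0,0,0]

```text
clock: 11.85
tcp_pos: [0.4073, -0.329, 0.0219]
orientation: [-0.004, 3.141, -0.001]
contact_force: [0.4, -0.8, -0.8]
grip_width: 0.0856
gripper_force: 0.0
```

Emit:
apply_moves:
  rows:
    - [0,0,0,0,0,0]
    - [0,0,0,0,0,0]
    - [0,0,0,0,0,0]
    - [0,0,0,0,0,0]
    - [0,0,0,0,0,0]
  claw: 0.3
  newtons: 30

```text
clock: 12.48
tcp_pos: [0.4079, -0.3284, 0.0223]
orientation: [-0.005, 3.139, -0.0]
contact_force: [-1.0, 1.4, 11.2]
grip_width: 0.0458
gripper_force: 29.3
```

Emit:
apply_moves:
  rows:
    - [0,0,-0.1,0,0,0]
    - [0,0,-0.3,0,0,0]
    - [0,0,-0.5,0,0,0]
    - [0,0,-0.72,0,0,0]
    - [0,0,-0.72,0,0,0]

```text
clock: 13.1
tcp_pos: [0.4088, -0.3298, 0.2048]
orientation: [-0.005, 3.133, -0.005]
contact_force: [0.4, 0.7, -2.3]
grip_width: 0.0457
gripper_force: 32.5
```

```bash
cat > sam.py <<'E'
import numpy as np
X,Y,TH=.5036,.1648,np.radians(10.47)
def own(x,y): return X+np.cos(TH)*x-np.sin(TH)*y, Y+np.sin(TH)*x+np.cos(TH)*y
E
python3 -c "
from h import *; from sam import *
g=own(-.082,0);print(g)
plan((.40,-.10,.2,185),(*g,.2,190.5),(*g,.064,190.5))"
```

```text
(np.float64(0.4229652843318371), np.float64(0.14989890510349949))
tcp [ 0.4088 -0.3298  0.2048] yaw -179.83 j7 2.410 w 0.0457 t 13.10 tilt -0.99996 F [ 0.4  0.7 -2.3]
(0.4, -0.1, 0.2, 185) [0.033, 0.919, 0.016, -0.002, 0.005, -0.054] dyaw 4.8 j7~2.06
(np.float64(0.4229652843318371), np.float64(0.14989890510349949), 0.2, 190.5) [-0.179, 0.988, 0.0, 0.0, 0.0, -0.061] dyaw 5.5 j7~1.57
(np.float64(0.4229652843318371), np.float64(0.14989890510349949), 0.064, 190.5) [0.0, 0.0, 0.544, 0.0, 0.0, 0.0] dyaw 0.0 j7~1.57
```

Emit:
apply_moves:
  rows:
    - [0.03,0.2,0,0,0,-0.03]
    - [0.03,0.4,0,0,0,-0.05]
    - [0.03,0.62,0,0,0,-0.055]
    - [0.03,0.85,0,0,0,-0.055]
    - [0.03,0.92,0,0,0,-0.055]

```text
clock: 13.72
tcp_pos: [0.3974, -0.0944, 0.1997]
orientation: [0.149, -3.136, -0.003]
contact_force: [0.4, -0.7, -1.2]
grip_width: 0.0457
gripper_force: 32.5
```

Emit:
apply_moves:
  rows:
    - [-0.04,0.2,0,0,0,-0.06]
    - [-0.1,0.45,0,0,0,-0.06]
    - [-0.14,0.7,0,0,0,-0.06]
    - [-0.17,0.9,0,0,0,-0.06]
    - [-0.18,0.985,0,0,0,-0.06]

```text
clock: 14.35
tcp_pos: [0.4203, 0.1544, 0.1997]
orientation: [0.296, -3.127, -0.0]
contact_force: [-0.3, -0.0, -2.3]
grip_width: 0.0463
gripper_force: 32.5
```

Emit:
apply_moves:
  rows:
    - [0,0,0,0,0,0]
    - [0,0,0,0,0,0]

```text
clock: 14.6
tcp_pos: [0.4208, 0.1498, 0.2]
orientation: [0.286, -3.127, 0.001]
contact_force: [-0.2, 0.2, -2.0]
grip_width: 0.0455
gripper_force: 32.5
```

```bash
python3 - <<'E'
from h import *; from sam import *
g=own(-.082,0); plan((*g,.066,190.5))
f=r.grab_frame('wrist'); c=f['pixels'].copy()
o=lambda x,y,z:proj(f,[*own(x,y),z])
a=np.linspace(0,2*np.pi,60)
for k,rr in ((2,.0275),(1,.033),(3,.033)):
    b=np.pi+np.radians(-144+72*k)
    pts=np.array([o(.082*np.cos(b)+rr*np.cos(t),.082*np.sin(b)+rr*np.sin(t),.06) for t in a]).astype(int); cv2.polylines(c,[pts],True,(0,255,0),1)
p=r.get_obs()['tcp_pos']
for z,rr in ((-.022,.024),(.064,.015)):
    pts=np.array([proj(f,[p[0]+rr*np.cos(t),p[1]+rr*np.sin(t),p[2]+z]) for t in a]).astype(int); cv2.polylines(c,[pts],True,(255,0,0),1)
f['pixels']=c;save(f,'w6.png')
E
```

```text
tcp [0.4208 0.1498 0.2   ] yaw -169.53 j7 1.350 w 0.0455 t 14.60 tilt -1.00000 F [-0.2  0.2 -2. ]
(np.float64(0.4229652843318371), np.float64(0.14989890510349949), 0.066, 190.5) [-0.01, -0.001, 0.536, -0.0, -0.001, -0.0] dyaw 0.0 j7~1.35
```

View pics/w6.png

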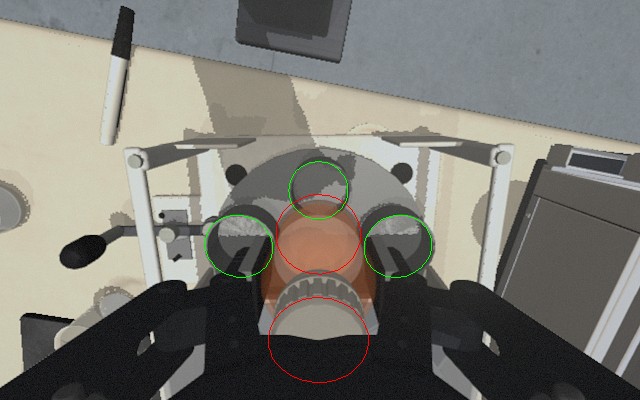

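Emit:
apply_moves:
  rows:
    - [-0.009,0,0,0,0,0]
    - [-0.009,0,0.2,0,0,0]
    - [-0.009,0,0.36,0,0,0]
    - [-0.009,0,0.48,0,0,0]
    - [-0.009,0,0.5,0,0,0]

```text
clock: 15.28
tcp_pos: [0.4226, 0.1503, 0.0742]
orientation: [0.286, -3.125, 0.003]
contact_force: [0.1, -0.8, -0.1]
grip_width: 0.0459
gripper_force: 32.5
```

Emit:
apply_moves:
  rows:
    - [0,0,0.01,0,0,0]
    - [0,0,0.02,0,0,0]
    - [0,0,0.03,0,0,0]
    - [0,0,0.04,0,0,0]
    - [0,0,0.046,0,0,0]

```text
clock: 15.9
tcp_pos: [0.4236, 0.1517, 0.0641]
orientation: [-0.289, 3.128, 0.0]
contact_force: [-0.1, 0.2, -1.1]
grip_width: 0.0459
gripper_force: 32.5
```

Emit:
apply_moves:
  rows:
    - [0,0,0.004,0,0,0]
    - [0,0,0.008,0,0,0]
    - [0,0,0.008,0,0,0]

```text
clock: 16.27
tcp_pos: [0.4235, 0.1516, 0.062]
orientation: [0.288, -3.128, 0.0]
contact_force: [-0.4, -0.4, -2.1]
grip_width: 0.0457
gripper_force: 32.5
```

Emit:
apply_moves:
  rows:
    - [0,0,0.003,0,0,0]
    - [0,0,0.005,0,0,0]
    - [0,0,0.005,0,0,0]

```text
clock: 16.65
tcp_pos: [0.4236, 0.1516, 0.0613]
orientation: [0.288, -3.128, -0.001]
contact_force: [-2.9, -1.3, 7.8]
grip_width: 0.0455
gripper_force: 33.5
```

Emit:
apply_moves:
  rows:
    - [0,0,0.003,0,0,0]
    - [0,0,0.005,0,0,0]
    - [0,0,0.005,0,0,0]

```text
clock: 17.02
tcp_pos: [0.4237, 0.1518, 0.0612]
orientation: [0.287, -3.128, -0.002]
contact_force: [-7.4, -2.6, 27.2]
grip_width: 0.046
gripper_force: 35.4
```

Emit:
apply_moves:
  rows:
    - [0,0,-0.005,0,0,0]
    - [0,0,-0.005,0,0,0]

```text
clock: 17.27
tcp_pos: [0.4238, 0.1517, 0.0613]
orientation: [-0.288, 3.128, 0.001]
contact_force: [-2.7, -0.7, 9.3]
grip_width: 0.0458
gripper_force: 33.7
```

Emit:
apply_moves:
  rows:
    - [0,0,0,0,0,0]
    - [0,0,0,0,0,0]
    - [0,0,0,0,0,0]
    - [0,0,0,0,0,0]
  claw: 0.9

```text
clock: 17.77
tcp_pos: [0.4235, 0.1516, 0.0607]
orientation: [0.288, -3.128, 0.0]
contact_force: [0.1, 0.3, -0.0]
grip_width: 0.0767
gripper_force: 0.0
```

Emit:
apply_moves:
  rows:
    - [0,0,-0.1,0,0,0]
    - [0,0,-0.3,0,0,0]
    - [0,0,-0.55,0,0,0]
    - [0,0,-0.8,0,0,0]
    - [0,0,-0.8,0,0,0]

```text
clock: 18.4
tcp_pos: [0.4263, 0.1528, 0.2654]
orientation: [-0.287, 3.12, 0.008]
contact_force: [0.3, 0.3, -0.8]
grip_width: 0.0765
gripper_force: 0.0
```

```bash
python3 - <<'E'
from h import *; from sam import *
plan((X,Y,.26,226.5),(X,Y,.155,226.5))
f=r.grab_frame('wrist'); 
from h import *
c=f['pixels'].copy()
a=np.linspace(0,2*np.pi,60)
g=own(-.082,0)
for z,rr in ((.125,.015),(.06,.0275)):
    pts=np.array([proj(f,[g[0]+rr*np.cos(t),g[1]+rr*np.sin(t),z]) for t in a]).astype(int); cv2.polylines(c,[pts],True,(255,0,0),1)
f['pixels']=c;save(f,'w7.png',(100,60,440,300),1.4)
E
```

```text
tcp [0.4263 0.1528 0.2654] yaw -169.47 j7 1.309 w 0.0765 t 18.40 tilt -0.99995 F [ 0.3  0.3 -0.8]
(0.5036, 0.1648, 0.26, 226.5) [-0.313, -0.01, 0.024, 0.001, 0.006, -0.4] dyaw 36.0 j7~1.97
(0.5036, 0.1648, 0.155, 226.5) [0.0, 0.0, 0.42, 0.0, 0.0, 0.0] dyaw 0.0 j7~1.97
```

View pics/w7.png

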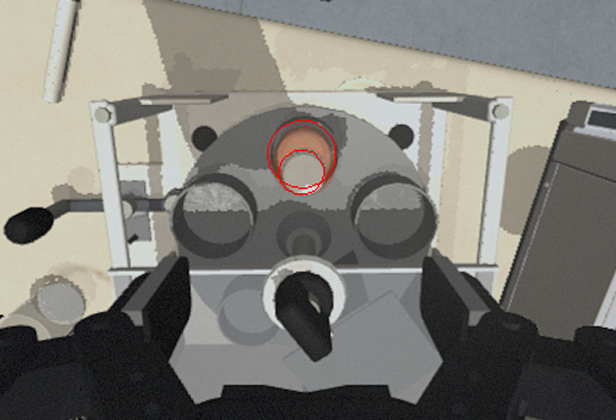

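Emit:
apply_moves:
  rows:
    - [-0.325,-0.006,0,0,0,-0.4]
    - [-0.325,-0.006,0,0,0,-0.4]
    - [-0.325,-0.006,0,0,0,-0.4]
    - [-0.325,-0.006,0,0,0,-0.4]
    - [-0.325,-0.006,0,0,0,-0.4]

```text
clock: 19.08
tcp_pos: [0.5029, 0.1645, 0.2591]
orientation: [1.238, -2.884, 0.001]
contact_force: [-0.1, -0.1, 0.9]
grip_width: 0.0769
gripper_force: 0.0
```

Emit:
apply_moves:
  rows:
    - [0,0,0.2,0,0,0]
    - [0,0,0.42,0,0,0]
    - [0,0,0.42,0,0,0]
    - [0,0,0.42,0,0,0]

```text
clock: 19.58
tcp_pos: [0.5045, 0.165, 0.157]
orientation: [-1.239, 2.886, -0.0]
contact_force: [1.2, 0.1, 0.1]
grip_width: 0.0769
gripper_force: 0.0
```

Emit:
apply_moves:
  rows:
    - [0,0,0,0,0,0]
    - [0,0,0,0,0,0]
    - [0,0,0,0,0,0]
    - [0,0,0,0,0,0]
    - [0,0,0,0,0,0]
  claw: 0.1
  newtons: 25

```text
clock: 20.2
tcp_pos: [0.5037, 0.1656, 0.1566]
orientation: [-1.241, 2.886, 0.002]
contact_force: [-3.3, 0.1, 6.5]
grip_width: 0.0172
gripper_force: 24.2
```

Emit:
apply_moves:
  rows:
    - [0,0,0,0,0,0]
    - [0,0,0,0,0,0]

```text
clock: 20.45
tcp_pos: [0.5037, 0.1657, 0.1567]
orientation: [-1.241, 2.885, 0.002]
contact_force: [-3.0, 0.6, 7.1]
grip_width: 0.0173
gripper_force: 24.2
```

```bash
python3 -c "
from h import *; from sam import *
plan((X,Y,.155,190.5),(X,Y,.155,154.5))"
```

```text
tcp [0.5037 0.1657 0.1567] yaw -133.45 j7 2.120 w 0.0173 t 20.45 tilt -1.00000 F [-3.   0.6  7.1]
(0.5036, 0.1648, 0.155, 190.5) [0.003, -0.002, 0.007, 0.001, 0.0, 0.401] dyaw -36.1 j7~1.49
(0.5036, 0.1648, 0.155, 154.5) [0.0, 0.0, 0.0, 0.0, 0.0, 0.4] dyaw -36.0 j7~0.86
```

Emit:
apply_moves:
  rows:
    - [0,0,0,0,0,0.06]
    - [0,0,0,0,0,0.14]
    - [0,0,0,0,0,0.23]
    - [0,0,0,0,0,0.32]
    - [0,0,0,0,0,0.4]

```text
clock: 21.08
tcp_pos: [0.5032, 0.1664, 0.1566]
orientation: [0.284, -3.128, -0.003]
contact_force: [-4.7, 2.1, 7.6]
grip_width: 0.0176
gripper_force: 24.5
```

Emit:
apply_moves:
  rows:
    - [0,0,0,0,0,0.09]
    - [0,0,0,0,0,0.18]
    - [0,0,0,0,0,0.27]
    - [0,0,0,0,0,0.35]
    - [0,0,0,0,0,0.4]

```text
clock: 21.7
tcp_pos: [0.5034, 0.1674, 0.1566]
orientation: [-0.694, -3.063, -0.005]
contact_force: [-4.2, 4.1, 7.2]
grip_width: 0.0174
gripper_force: 24.4
```

Emit:
apply_moves:
  rows:
    - [0,0,0,0,0,0.003]
    - [0,0,0,0,0,0.003]
    - [0,0,0,0,0,0.003]

```text
clock: 22.08
tcp_pos: [0.5034, 0.1674, 0.1566]
orientation: [-0.697, -3.062, -0.005]
contact_force: [-4.6, 4.4, 7.3]
grip_width: 0.0174
gripper_force: 24.4
```

```bash
python3 -c "
from h import *; from sam import *
plan((.5036,.1655,.155,154.5),(.48,-.06,.30,154.5),(.48,-.18,.30,170))"
```

```text
tcp [0.5034 0.1674 0.1566] yaw 154.36 j7 1.017 w 0.0174 t 22.07 tilt -0.99999 F [-4.6  4.4  7.3]
(0.5036, 0.1655, 0.155, 154.5) [-0.004, -0.006, 0.007, 0.002, -0.001, -0.002] dyaw 0.1 j7~1.02
(0.48, -0.06, 0.3, 154.5) [-0.303, -0.855, -0.58, 0.0, 0.0, 0.0] dyaw 0.0 j7~1.46
(0.48, -0.18, 0.3, 170) [-0.207, -0.433, 0.0, 0.0, 0.0, -0.172] dyaw 15.5 j7~1.97
```

Emit:
apply_moves:
  rows:
    - [0,0,0,0,0,0]
    - [0,0,0,0,0,0]
    - [0,0,0,0,0,0]
    - [0,0,0,0,0,0]
  claw: 1

```text
clock: 22.58
tcp_pos: [0.5037, 0.1648, 0.1557]
orientation: [-0.7, -3.063, 0.0]
contact_force: [-0.0, -0.4, -0.3]
grip_width: 0.085
gripper_force: 0.0
```

Emit:
apply_moves:
  rows:
    - [0,0,-0.25,0,0,0]
    - [0,0,-0.5,0,0,0]
    - [0,-0.1,-0.58,0,0,0]
    - [0,-0.3,-0.58,0,0,0]
    - [-0.1,-0.5,-0.58,0,0,0]

```text
clock: 23.2
tcp_pos: [0.4709, 0.0411, 0.3009]
orientation: [-0.695, -3.063, -0.003]
contact_force: [1.2, -0.4, -0.4]
grip_width: 0.0851
gripper_force: 0.0
```

```bash
sed -i 's/^X,Y,TH=.*/X,Y,TH=.5046,.1666,np.radians(10.47)/' sam.py; python3 -c "
from h import *; from sam import *
plan((.52,-.15,.30,170))"
```

```text
tcp [0.4709 0.0411 0.3009] yaw 154.44 j7 0.985 w 0.0851 t 23.20 tilt -1.00000 F [ 1.2 -0.4 -0.4]
(0.52, -0.15, 0.3, 170) [-0.507, -0.605, 0.002, 0.001, -0.0, -0.173] dyaw 15.6 j7~1.62
```

Emit:
apply_moves:
  rows:
    - [-0.5,-0.6,0,0,0,-0.173]
    - [-0.5,-0.6,0,0,0,-0.173]
    - [-0.5,-0.6,0,0,0,-0.173]
    - [-0.5,-0.6,0,0,0,-0.173]
    - [-0.5,-0.6,0,0,0,-0.173]

```text
clock: 23.82
tcp_pos: [0.519, -0.1511, 0.3008]
orientation: [-0.287, -3.128, 0.003]
contact_force: [-0.5, 0.7, -0.4]
grip_width: 0.0856
gripper_force: 0.0
```

```bash
python3 bot.py w8.png; python3 -c "
from h import *; from sam import *
plan((.5187,-.1977,.15,170),(.5187,-.1977,.027,170))"
```

```text
large_1 0.95 [283.7 165.7] [ 0.5136 -0.2017]
   fit large_1 0.96 [ 0.5191 -0.1984] [-1.  -0.6  1.1  0.5]
   fit large_1 0.52 [0.4664 0.1424] [ 41.9  50.3 -31.9 -66.2]
small_1 0.72 [626.5  63.4] [0.4627 0.2713]
small_1 0.66 [188.4 192.6] [ 0.5272 -0.348 ]
   fit small_1 0.91 [ 0.5262 -0.3499] [-1.9 -0.9  2.3  0.9]
   fit small_1 0.61 [0.4633 0.2283] [-47.6  -1.2  37.8   5.3]
marker 0.94 [358.8  29.6] [ 0.3585 -0.0695]
marker 0.66 [539.5 114. ] [0.5074 0.1588]
tcp [ 0.5195 -0.1468  0.3008] yaw 169.94 j7 1.816 w 0.0855 t 24.23 tilt -1.00000 F [ 0.8  0.4 -0.3]
(0.5187, -0.1977, 0.15, 170) [-0.032, -0.201, 0.603, 0.0, -0.0, -0.001] dyaw 0.1 j7~1.91
(0.5187, -0.1977, 0.027, 170) [0.0, 0.0, 0.492, 0.0, 0.0, 0.0] dyaw 0.0 j7~1.91
```

Emit:
apply_moves:
  rows:
    - [-0.032,-0.206,0.3,0,0,0]
    - [-0.032,-0.206,0.6,0,0,0]
    - [-0.032,-0.206,0.6,0,0,0]
    - [-0.032,-0.206,0.6,0,0,0]

```text
clock: 24.72
tcp_pos: [0.5164, -0.1994, 0.1487]
orientation: [-0.279, -3.124, -0.0]
contact_force: [-0.1, 0.1, 0.3]
grip_width: 0.0856
gripper_force: 0.0
```

Emit:
apply_moves:
  rows:
    - [0,0,0.2,0,0,0]
    - [0,0,0.35,0,0,0]
    - [0,0,0.48,0,0,0]
    - [0,0,0.48,0,0,0]

```text
clock: 25.22
tcp_pos: [0.5185, -0.1991, 0.031]
orientation: [-0.276, -3.128, -0.001]
contact_force: [-0.7, -0.1, 0.0]
grip_width: 0.0851
gripper_force: 0.0
```

Emit:
apply_moves:
  rows:
    - [0,0,0,0,0,0]
    - [0,0,0,0,0,0]
    - [0,0,0,0,0,0]
    - [0,0,0,0,0,0]
    - [0,0,0,0,0,0]
  claw: 0.4
  newtons: 35

```text
clock: 25.85
tcp_pos: [0.52, -0.1999, 0.0331]
orientation: [0.278, 3.126, 0.001]
contact_force: [-0.4, 1.7, 9.1]
grip_width: 0.0535
gripper_force: 35.3
```

Emit:
apply_moves:
  rows:
    - [0,0,-0.1,0,0,0]
    - [0,0,-0.3,0,0,0]
    - [0,0,-0.5,0,0,0]
    - [0,0,-0.7,0,0,0]
    - [0,0,-0.7,0,0,0]

```text
clock: 26.48
tcp_pos: [0.5204, -0.2012, 0.2102]
orientation: [0.278, 3.121, -0.0]
contact_force: [0.8, 1.0, -3.3]
grip_width: 0.0536
gripper_force: 38.9
```

```bash
python3 -c "
from h import *; from sam import *
g=own(-.082,0)
plan((.45,-.04,.21,180),(*g,.21,190.5),(*g,.07,190.5))"
```

```text
tcp [ 0.5204 -0.2012  0.2102] yaw 169.82 j7 2.039 w 0.0536 t 26.48 tilt -0.99997 F [ 0.8  1.  -3.3]
(0.45, -0.04, 0.21, 180) [0.391, 0.585, -0.002, -0.0, 0.005, -0.113] dyaw 10.2 j7~1.94
(np.float64(0.4239652843318371), np.float64(0.15169890510349948), 0.21, 190.5) [0.104, 0.767, 0.0, 0.0, 0.0, -0.117] dyaw 10.5 j7~1.69
(np.float64(0.4239652843318371), np.float64(0.15169890510349948), 0.07, 190.5) [0.0, 0.0, 0.56, 0.0, 0.0, 0.0] dyaw 0.0 j7~1.69
```

Emit:
apply_moves:
  rows:
    - [0.08,0.12,0,0,0,-0.02]
    - [0.2,0.29,0,0,0,-0.06]
    - [0.31,0.46,0,0,0,-0.09]
    - [0.39,0.585,0,0,0,-0.113]

```text
clock: 26.98
tcp_pos: [0.446, -0.0368, 0.2049]
orientation: [0.004, -3.14, -0.001]
contact_force: [0.6, 0.3, -1.9]
grip_width: 0.0537
gripper_force: 38.9
```

Emit:
apply_moves:
  rows:
    - [0.03,0.2,0,0,0,-0.03]
    - [0.06,0.42,0,0,0,-0.06]
    - [0.08,0.6,0,0,0,-0.09]
    - [0.1,0.74,0,0,0,-0.117]
    - [0.104,0.767,0,0,0,-0.117]

```text
clock: 27.6
tcp_pos: [0.4208, 0.1551, 0.2052]
orientation: [0.295, -3.127, 0.0]
contact_force: [0.4, -1.2, -2.9]
grip_width: 0.0533
gripper_force: 38.9
```

Emit:
apply_moves:
  rows:
    - [0,0,0,0,0,0]
    - [0,0,0,0,0,0]

```text
clock: 27.85
tcp_pos: [0.4219, 0.1515, 0.2056]
orientation: [0.285, -3.128, 0.001]
contact_force: [0.9, 0.3, -3.0]
grip_width: 0.0534
gripper_force: 38.9
```

```bash
python3 - <<'E'
from h import *; from sam import *
g=own(-.082,0); plan((*g,.067,190.5))
f=r.grab_frame('wrist'); c=f['pixels'].copy()
a=np.linspace(0,2*np.pi,60)
for k,rr in ((2,.0275),(4,.0275),(3,.033)):
    b=np.pi+np.radians(-216+72*k)
    pts=np.array([proj(f,[*own(.082*np.cos(b)+rr*np.cos(t),.082*np.sin(b)+rr*np.sin(t)),.06]) for t in a]).astype(int); cv2.polylines(c,[pts],True,(0,255,0),1)
p=r.get_obs()['tcp_pos']
for z,rr in ((-.0325,.028),(.0675,.0175)):
    pts=np.array([proj(f,[p[0]+rr*np.cos(t),p[1]+rr*np.sin(t),p[2]+z]) for t in a]).astype(int); cv2.polylines(c,[pts],True,(255,0,0),1)
f['pixels']=c;save(f,'w9.png',(100,100,440,300),1.5)
E
```

```text
tcp [0.4219 0.1515 0.2056] yaw -169.60 j7 1.437 w 0.0534 t 27.85 tilt -1.00000 F [ 0.9  0.3 -3. ]
(np.float64(0.4239652843318371), np.float64(0.15169890510349948), 0.067, 190.5) [-0.008, -0.0, 0.554, -0.0, -0.0, -0.001] dyaw 0.1 j7~1.44
```

View pics/w9.png

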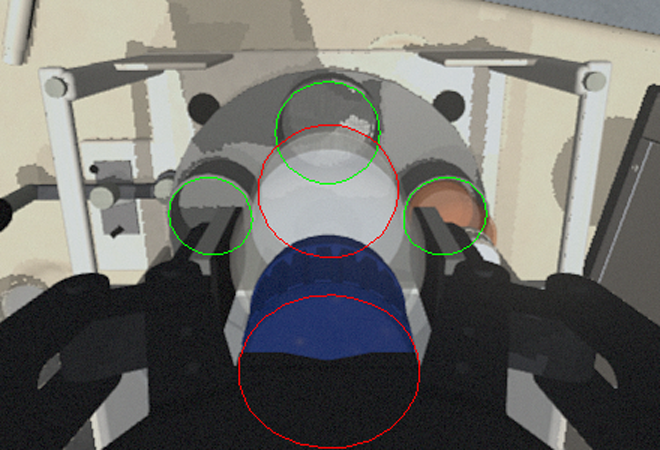

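Emit:
apply_moves:
  rows:
    - [-0.008,0,0.05,0,0,0]
    - [-0.008,0,0.2,0,0,0]
    - [-0.008,0,0.38,0,0,0]
    - [-0.008,0,0.5,0,0,0]
    - [-0.008,0,0.55,0,0,0]

```text
clock: 28.52
tcp_pos: [0.4231, 0.1519, 0.0663]
orientation: [0.286, -3.126, 0.004]
contact_force: [0.2, 0.3, -2.8]
grip_width: 0.0538
gripper_force: 38.9
```

Emit:
apply_moves:
  rows:
    - [0,0,0.01,0,0,0]
    - [0,0,0.018,0,0,0]
    - [0,0,0.024,0,0,0]
    - [0,0,0.028,0,0,0]
    - [0,0,0.028,0,0,0]

```text
clock: 29.15
tcp_pos: [0.4241, 0.1535, 0.0616]
orientation: [-0.289, 3.128, 0.001]
contact_force: [-0.5, -0.4, -2.6]
grip_width: 0.0537
gripper_force: 38.9
```

Emit:
apply_moves:
  rows:
    - [0,0,0.003,0,0,0]
    - [0,0,0.005,0,0,0]
    - [0,0,0.005,0,0,0]

```text
clock: 29.52
tcp_pos: [0.424, 0.1533, 0.06]
orientation: [0.288, -3.128, 0.0]
contact_force: [-0.3, 0.2, -2.8]
grip_width: 0.0535
gripper_force: 38.9
```

Emit:
apply_moves:
  rows:
    - [0,0,0.003,0,0,0]
    - [0,0,0.006,0,0,0]
    - [0,0,0.006,0,0,0]

```text
clock: 29.9
tcp_pos: [0.424, 0.1533, 0.0585]
orientation: [0.288, -3.128, 0.0]
contact_force: [-1.0, -0.4, -2.1]
grip_width: 0.0535
gripper_force: 38.9
```

Emit:
apply_moves:
  rows:
    - [0,0,0.003,0,0,0]
    - [0,0,0.005,0,0,0]
    - [0,0,0.005,0,0,0]

```text
clock: 30.28
tcp_pos: [0.424, 0.1533, 0.0581]
orientation: [0.288, -3.128, -0.002]
contact_force: [-4.4, -1.4, 13.1]
grip_width: 0.0535
gripper_force: 40.5
```

Emit:
apply_moves:
  rows:
    - [0,0,-0.003,0,0,0]
    - [0,0,-0.003,0,0,0]
    - [0,0,-0.003,0,0,0]
    - [0,0,-0.003,0,0,0]
    - [0,0,-0.003,0,0,0]
  claw: 0.9

```text
clock: 30.9
tcp_pos: [0.424, 0.1533, 0.058]
orientation: [0.288, -3.128, 0.0]
contact_force: [-0.1, -1.5, -0.0]
grip_width: 0.0764
gripper_force: 0.0
```

Emit:
apply_moves:
  rows:
    - [0,0,-0.1,0,0,0]
    - [0,0,-0.3,0,0,0]
    - [0,0,-0.55,0,0,0]
    - [0,0,-0.8,0,0,0]
    - [0,0,-0.8,0,0,0]

```text
clock: 31.52
tcp_pos: [0.4266, 0.1545, 0.2621]
orientation: [-0.288, 3.122, 0.011]
contact_force: [-1.0, 1.1, -1.0]
grip_width: 0.077
gripper_force: 0.0
```

Emit:
apply_moves:
  rows:
    - [-0.15,0,0,0,0,0.1]
    - [-0.328,-0.005,0,0,0,0.2]
    - [-0.328,-0.005,0,0,0,0.3]
    - [-0.328,-0.005,0,0,0,0.398]
    - [-0.328,-0.005,0,0,0,0.398]

```text
clock: 32.15
tcp_pos: [0.5043, 0.1667, 0.2568]
orientation: [-0.686, -3.065, 0.004]
contact_force: [-0.7, 0.9, -0.3]
grip_width: 0.0766
gripper_force: 0.0
```

```bash
python3 -c "
from h import *; from sam import *
plan((.5046,.1668,.156,154.4))
f=r.grab_frame('wrist'); save(f,'w10.png',(60,60,540,340),1.3)"
```

```text
tcp [0.5043 0.1667 0.2568] yaw 154.77 j7 1.034 w 0.0766 t 32.15 tilt -1.00000 F [-0.7  0.9 -0.3]
(0.5046, 0.1668, 0.156, 154.4) [-0.001, 0.002, 0.403, -0.002, -0.0, 0.004] dyaw -0.4 j7~1.03
```

View pics/w10.png

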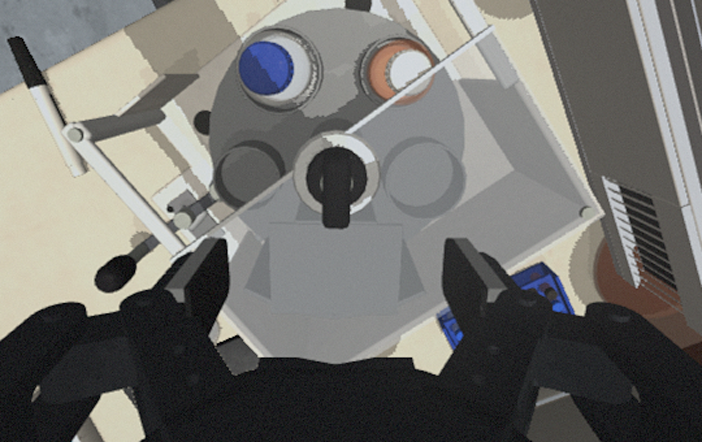

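Emit:
apply_moves:
  rows:
    - [0,0.001,0.2,0,0,0]
    - [0,0.001,0.403,0,0,0]
    - [0,0.001,0.403,0,0,0]
    - [0,0.001,0.403,0,0,0]

```text
clock: 32.7
tcp_pos: [0.5059, 0.1671, 0.1587]
orientation: [0.686, 3.064, 0.001]
contact_force: [0.7, 0.8, 0.9]
grip_width: 0.077
gripper_force: 0.0
```

Emit:
apply_moves:
  rows:
    - [0,0,0,0,0,0]
    - [0,0,0,0,0,0]
    - [0,0,0,0,0,0]
    - [0,0,0,0,0,0]
    - [0,0,0,0,0,0]
  claw: 0.1
  newtons: 25

```text
clock: 33.33
tcp_pos: [0.5049, 0.1667, 0.1579]
orientation: [-0.688, -3.065, 0.0]
contact_force: [-3.1, -2.1, 7.7]
grip_width: 0.0168
gripper_force: 24.2
```

Emit:
apply_moves:
  rows:
    - [0,0,0,0,0,0.06]
    - [0,0,0,0,0,0.14]
    - [0,0,0,0,0,0.23]
    - [0,0,0,0,0,0.32]
    - [0,0,0,0,0,0.4]

```text
clock: 33.95
tcp_pos: [0.5048, 0.1667, 0.158]
orientation: [-1.607, -2.699, 0.0]
contact_force: [-2.6, -2.1, 6.3]
grip_width: 0.017
gripper_force: 24.5
```

Emit:
apply_moves:
  rows:
    - [0,0,0,0,0,0.09]
    - [0,0,0,0,0,0.18]
    - [0,0,0,0,0,0.27]
    - [0,0,0,0,0,0.35]
    - [0,0,0,0,0,0.4]

```text
clock: 34.58
tcp_pos: [0.5048, 0.1667, 0.158]
orientation: [-2.361, -2.072, 0.001]
contact_force: [-4.3, -2.1, 7.6]
grip_width: 0.0172
gripper_force: 24.6
```

Emit:
apply_moves:
  rows:
    - [0,0,0,0,0,0]
    - [0,0,0,0,0,0]
    - [0,0,0,0,0,0]

```text
clock: 34.95
tcp_pos: [0.5048, 0.1667, 0.1579]
orientation: [-2.358, -2.075, 0.001]
contact_force: [-3.5, -1.5, 7.2]
grip_width: 0.0172
gripper_force: 24.6
```

```bash
python3 -c "
from h import *; from sam import *
plan((.5046,.1668,.156,82.4))"
```

```text
tcp [0.5048 0.1667 0.1579] yaw 82.69 j7 0.173 w 0.0172 t 34.95 tilt -1.00000 F [-3.5 -1.5  7.2]
(0.5046, 0.1668, 0.156, 82.4) [0.0, -0.001, 0.008, -0.0, 0.0, 0.003] dyaw -0.3 j7~0.17
```

Emit:
apply_moves:
  rows:
    - [0,0,0,0,0,0]
    - [0,0,0,0,0,0]
    - [0,0,0,0,0,0]
    - [0,0,0,0,0,0]
  claw: 1

```text
clock: 35.45
tcp_pos: [0.5049, 0.1674, 0.1572]
orientation: [-2.358, -2.076, 0.0]
contact_force: [0.0, 0.2, -0.2]
grip_width: 0.0852
gripper_force: 0.0
```

Emit:
apply_moves:
  rows:
    - [0,0,-0.25,0,0,0]
    - [0,0,-0.5,0,0,0.05]
    - [-0.2,0,-0.58,0,0,0.15]
    - [-0.45,0,-0.58,0,0,0.25]
    - [-0.7,0,-0.58,0,0,0.35]

```text
clock: 36.08
tcp_pos: [0.4826, -0.008, 0.3025]
orientation: [-2.836, -1.352, -0.002]
contact_force: [-0.0, -0.8, 0.6]
grip_width: 0.0858
gripper_force: 0.0
```

```bash
python3 -c "
from h import *; from sam import *
plan((.50,-.19,.30,20),(.51,-.32,.3,20))"
```

```text
tcp [ 0.4826 -0.008   0.3025] yaw 50.97 j7 -0.441 w 0.0858 t 36.08 tilt -1.00000 F [-0.  -0.8  0.6]
(0.5, -0.19, 0.3, 20) [-0.522, 0.513, 0.01, 0.0, -0.001, 0.344] dyaw -31.0 j7~-0.63
(0.51, -0.32, 0.3, 20) [-0.14, 0.502, 0.0, 0.0, 0.0, 0.0] dyaw 0.0 j7~-0.44
```

Emit:
apply_moves:
  rows:
    - [-0.5,0.5,0,0,0,0.344]
    - [-0.5,0.5,0,0,0,0.344]
    - [-0.5,0.5,0,0,0,0.344]
    - [-0.5,0.5,0,0,0,0.344]

```text
clock: 36.58
tcp_pos: [0.5002, -0.1881, 0.3027]
orientation: [3.093, 0.534, -0.0]
contact_force: [0.3, 1.0, 0.1]
grip_width: 0.0858
gripper_force: 0.0
```

Emit:
apply_moves:
  rows:
    - [-0.15,0.5,0,0,0,0]
    - [-0.15,0.5,0,0,0,0]
    - [-0.15,0.5,0,0,0,0]
    - [-0.15,0.5,0,0,0,0]

```text
clock: 37.08
tcp_pos: [0.5102, -0.3116, 0.302]
orientation: [-3.092, -0.553, 0.0]
contact_force: [0.6, -0.0, 0.5]
grip_width: 0.0853
gripper_force: 0.0
```

```bash
python3 bot.py w11.png; python3 -c "
from h import *; from sam import *
plan((.5262,-.3495,.15,20),(.5262,-.3495,.022,20))"
```

```text
fit large_1 0.59 [ 0.6064 -0.0779] [ -7.9 -17.2  10.4  25.4]
small_1 0.92 [345.3 161. ] [ 0.5254 -0.3484]
   fit small_1 0.67 [ 0.5241 -0.3489] [-1.4 -0.9  1.3  0.9]
   fit small_1 0.3 [0.4967 0.0531] [-20.   30.5  25.1 -34.9]
beaker 0.83 [169.8   8.3] [ 0.6289 -0.0675]
marker 0.75 [129.3 202.8] [ 0.3558 -0.0701]
tcp [ 0.5105 -0.3112  0.3023] yaw 20.36 j7 -0.293 w 0.0856 t 37.48 tilt -1.00000 F [-0.7 -0.5 -0.2]
(0.5262, -0.3495, 0.15, 20) [0.005, 0.166, 0.609, -0.0, -0.0, 0.004] dyaw -0.4 j7~-0.26
(0.5262, -0.3495, 0.022, 20) [0.0, 0.0, 0.512, 0.0, 0.0, 0.0] dyaw 0.0 j7~-0.26
```

View pics/w11.png

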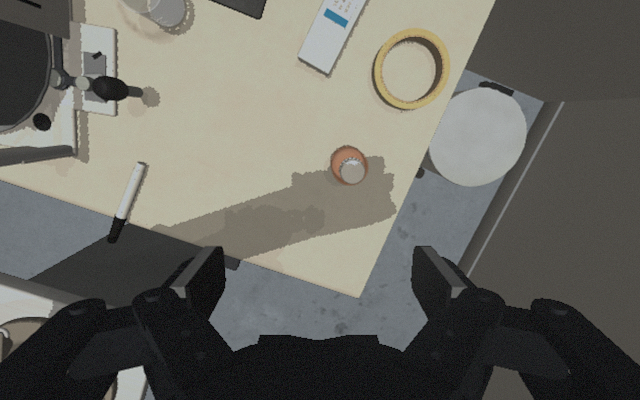

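Emit:
apply_moves:
  rows:
    - [0.002,0.162,0.3,0,0,0]
    - [0.002,0.162,0.609,0,0,0]
    - [0.002,0.162,0.609,0,0,0]
    - [0.002,0.162,0.609,0,0,0]

```text
clock: 37.98
tcp_pos: [0.5233, -0.3489, 0.1477]
orientation: [-3.09, -0.552, 0.006]
contact_force: [-0.3, -0.1, 1.1]
grip_width: 0.0854
gripper_force: 0.0
```

Emit:
apply_moves:
  rows:
    - [0,0,0.2,0,0,0]
    - [0,0,0.4,0,0,0]
    - [0,0,0.51,0,0,0]
    - [0,0,0.51,0,0,0]

```text
clock: 38.48
tcp_pos: [0.5248, -0.3496, 0.0228]
orientation: [-3.092, -0.554, 0.001]
contact_force: [0.2, 1.1, 1.0]
grip_width: 0.0856
gripper_force: 0.0
```

Emit:
apply_moves:
  rows:
    - [0,0,0,0,0,0]
    - [0,0,0,0,0,0]
    - [0,0,0,0,0,0]
    - [0,0,0,0,0,0]
    - [0,0,0,0,0,0]
  claw: 0.3
  newtons: 30

```text
clock: 39.1
tcp_pos: [0.5256, -0.3506, 0.0246]
orientation: [3.092, 0.553, 0.004]
contact_force: [-0.8, 2.2, 6.7]
grip_width: 0.0461
gripper_force: 30.1
```

Emit:
apply_moves:
  rows:
    - [0,0,-0.1,0,0,0]
    - [0,0,-0.3,0,0,0]
    - [0,0,-0.5,0,0,0]
    - [0,0,-0.72,0,0,0]
    - [0,0,-0.72,0,0,0]

```text
clock: 39.72
tcp_pos: [0.5258, -0.3526, 0.2086]
orientation: [3.087, 0.55, 0.011]
contact_force: [0.2, -0.4, -1.7]
grip_width: 0.0459
gripper_force: 32.3
```

```bash
python3 -c "
from h import *; from sam import *
g=own(-.082,0)
plan((.45,-.15,.20,15),(.42,-.03,.20,10.5),(*g,.2,10.5))"
```

```text
tcp [ 0.5258 -0.3526  0.2086] yaw 20.20 j7 -0.181 w 0.0459 t 39.73 tilt -0.99996 F [ 0.2 -0.4 -1.7]
(0.45, -0.15, 0.2, 15) [-0.005, -0.866, 0.028, 0.004, -0.004, 0.058] dyaw -5.2 j7~-0.54
(0.42, -0.03, 0.2, 10.5) [0.008, -0.495, 0.0, 0.0, 0.0, 0.05] dyaw -4.5 j7~-0.87
(np.float64(0.4239652843318371), np.float64(0.15169890510349948), 0.2, 10.5) [0.148, -0.712, 0.0, 0.0, 0.0, 0.0] dyaw 0.0 j7~-1.28
```

Emit:
apply_moves:
  rows:
    - [0,-0.15,0,0,0,0.02]
    - [0,-0.35,0,0,0,0.04]
    - [0,-0.58,0,0,0,0.058]
    - [0,-0.78,0,0,0,0.058]
    - [0,-0.866,0,0,0,0.058]

```text
clock: 40.35
tcp_pos: [0.4477, -0.1439, 0.2017]
orientation: [-3.111, -0.414, 0.003]
contact_force: [0.7, -0.1, -1.0]
grip_width: 0.0461
gripper_force: 32.3
```

Emit:
apply_moves:
  rows:
    - [0,-0.15,0,0,0,0.02]
    - [0.008,-0.33,0,0,0,0.05]
    - [0.008,-0.495,0,0,0,0.05]

```text
clock: 40.72
tcp_pos: [0.4181, -0.0259, 0.2021]
orientation: [3.127, 0.286, -0.003]
contact_force: [0.5, 0.3, -0.2]
grip_width: 0.046
gripper_force: 32.3
```

Emit:
apply_moves:
  rows:
    - [0.03,-0.2,0,0,0,0]
    - [0.08,-0.4,0,0,0,0]
    - [0.12,-0.6,0,0,0,0]
    - [0.148,-0.712,0,0,0,0]
    - [0.148,-0.712,0,0,0,0]

```text
clock: 41.35
tcp_pos: [0.4231, 0.1561, 0.2024]
orientation: [3.127, 0.293, -0.0]
contact_force: [0.6, -1.0, -1.4]
grip_width: 0.0455
gripper_force: 32.3
```

Emit:
apply_moves:
  rows:
    - [0,0,0,0,0,0]
    - [0,0,0,0,0,0]

```text
clock: 41.6
tcp_pos: [0.4231, 0.1533, 0.2026]
orientation: [-3.128, -0.284, 0.001]
contact_force: [0.6, 0.3, -1.7]
grip_width: 0.0459
gripper_force: 32.3
```

```bash
python3 -c "
from h import *; from sam import *
g=own(-.082,0)
plan((*g,.07,10.5))"
```

```text
tcp [0.4231 0.1533 0.2026] yaw 10.38 j7 -1.332 w 0.0459 t 41.60 tilt -1.00000 F [ 0.6  0.3 -1.7]
(np.float64(0.4239652843318371), np.float64(0.15169890510349948), 0.07, 10.5) [0.002, 0.007, 0.53, -0.0, 0.0, -0.001] dyaw 0.1 j7~-1.33
```

Emit:
apply_moves:
  rows:
    - [0.002,0.007,0.05,0,0,0]
    - [0.002,0.007,0.2,0,0,0]
    - [0.002,0.007,0.36,0,0,0]
    - [0.002,0.007,0.48,0,0,0]
    - [0.002,0.007,0.51,0,0,0]

```text
clock: 42.22
tcp_pos: [0.4233, 0.1517, 0.0741]
orientation: [3.128, 0.285, -0.003]
contact_force: [0.0, 0.6, -0.7]
grip_width: 0.0458
gripper_force: 32.3
```

Emit:
apply_moves:
  rows:
    - [0,0,0.01,0,0,0]
    - [0,0,0.02,0,0,0]
    - [0,0,0.028,0,0,0]
    - [0,0,0.034,0,0,0]
    - [0,0,0.034,0,0,0]

```text
clock: 42.85
tcp_pos: [0.4242, 0.1533, 0.0667]
orientation: [-3.128, -0.289, -0.001]
contact_force: [0.1, 0.5, -1.8]
grip_width: 0.0457
gripper_force: 32.3
```

Emit:
apply_moves:
  rows:
    - [0,0,0.003,0,0,0]
    - [0,0,0.006,0,0,0]
    - [0,0,0.006,0,0,0]

```text
clock: 43.22
tcp_pos: [0.424, 0.1531, 0.065]
orientation: [3.128, 0.288, -0.0]
contact_force: [0.2, -0.4, -2.1]
grip_width: 0.0459
gripper_force: 32.3
```

Emit:
apply_moves:
  rows:
    - [0,0,0.003,0,0,0]
    - [0,0,0.006,0,0,0]
    - [0,0,0.006,0,0,0]

```text
clock: 43.6
tcp_pos: [0.424, 0.1532, 0.0636]
orientation: [-3.128, -0.288, 0.0]
contact_force: [-1.2, 0.4, 1.6]
grip_width: 0.0457
gripper_force: 32.6
```

Emit:
apply_moves:
  rows:
    - [0,0,0.002,0,0,0]
    - [0,0,0.004,0,0,0]
    - [0,0,0.004,0,0,0]

```text
clock: 43.98
tcp_pos: [0.4241, 0.1531, 0.0635]
orientation: [-3.127, -0.287, 0.001]
contact_force: [-6.7, -1.3, 20.0]
grip_width: 0.0456
gripper_force: 34.7
```

Emit:
apply_moves:
  rows:
    - [0,0,-0.004,0,0,0]
    - [0,0,-0.004,0,0,0]
    - [0,0,-0.004,0,0,0]
    - [0,0,-0.004,0,0,0]
    - [0,0,-0.004,0,0,0]
  claw: 0.9

```text
clock: 44.6
tcp_pos: [0.4241, 0.1531, 0.0635]
orientation: [3.128, 0.288, 0.0]
contact_force: [-0.8, 0.6, -0.4]
grip_width: 0.077
gripper_force: 0.0
```

Emit:
apply_moves:
  rows:
    - [0,0,-0.1,0,0,0]
    - [0,0,-0.3,0,0,0]
    - [0,0,-0.55,0,0,0]
    - [0,0,-0.8,0,0,0]
    - [0,0,-0.8,0,0,0]

```text
clock: 45.22
tcp_pos: [0.4254, 0.1572, 0.2666]
orientation: [-3.117, -0.301, -0.006]
contact_force: [0.1, 0.6, -0.4]
grip_width: 0.077
gripper_force: 0.0
```

Emit:
apply_moves:
  rows:
    - [0.15,0,0,0,0,-0.1]
    - [0.327,0.005,0,0,0,-0.2]
    - [0.327,0.005,0,0,0,-0.3]
    - [0.327,0.005,0,0,0,-0.4]
    - [0.327,0.005,0,0,0,-0.5]

```text
clock: 45.85
tcp_pos: [0.5044, 0.1654, 0.2619]
orientation: [2.777, 1.467, -0.005]
contact_force: [-0.1, -0.2, 0.5]
grip_width: 0.0768
gripper_force: 0.0
```

Emit:
apply_moves:
  rows:
    - [0,0,0,0,0,-0.1]
    - [0,0,0,0,0,-0.2]
    - [0,0,0,0,0,-0.302]
    - [0,0,0,0,0,-0.302]

```text
clock: 46.35
tcp_pos: [0.5043, 0.1658, 0.2623]
orientation: [-2.361, -2.072, 0.003]
contact_force: [-0.0, 0.4, -0.2]
grip_width: 0.077
gripper_force: 0.0
```

```bash
python3 -c "
from h import *; from sam import *
plan((.5048,.1667,.156,82.6))
f=r.grab_frame('wrist'); save(f,'w12.png',(60,60,540,340),1.3)"
```

```text
tcp [0.5043 0.1658 0.2623] yaw 82.53 j7 -0.328 w 0.0770 t 46.35 tilt -1.00000 F [-0.   0.4 -0.2]
(0.5048, 0.1667, 0.156, 82.6) [0.004, 0.002, 0.425, -0.001, 0.001, -0.001] dyaw 0.1 j7~-0.33
```

View pics/w12.png

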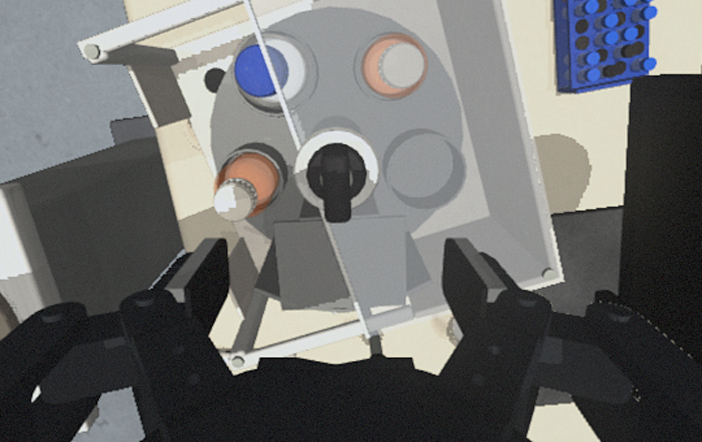

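Emit:
apply_moves:
  rows:
    - [0.004,0.002,0.2,0,0,0]
    - [0.004,0.002,0.425,0,0,0]
    - [0.004,0.002,0.425,0,0,0]
    - [0.004,0.002,0.425,0,0,0]

```text
clock: 46.9
tcp_pos: [0.5063, 0.1675, 0.1587]
orientation: [2.36, 2.073, 0.002]
contact_force: [0.2, 0.6, 0.2]
grip_width: 0.0771
gripper_force: 0.0
```

Emit:
apply_moves:
  rows:
    - [0,0,0,0,0,0]
    - [0,0,0,0,0,0]
    - [0,0,0,0,0,0]
    - [0,0,0,0,0,0]
    - [0,0,0,0,0,0]
  claw: 0.1
  newtons: 25

```text
clock: 47.52
tcp_pos: [0.505, 0.1682, 0.158]
orientation: [-2.357, -2.075, -0.0]
contact_force: [-3.4, -0.6, 7.4]
grip_width: 0.017
gripper_force: 24.2
```

Emit:
apply_moves:
  rows:
    - [0,0,0,0,0,0.06]
    - [0,0,0,0,0,0.14]
    - [0,0,0,0,0,0.23]
    - [0,0,0,0,0,0.32]
    - [0,0,0,0,0,0.4]

```text
clock: 48.15
tcp_pos: [0.5057, 0.1678, 0.1581]
orientation: [-2.886, -1.239, -0.002]
contact_force: [-0.5, -0.1, 5.9]
grip_width: 0.0169
gripper_force: 24.6
```

Emit:
apply_moves:
  rows:
    - [0,0,0,0,0,0.09]
    - [0,0,0,0,0,0.18]
    - [0,0,0,0,0,0.27]
    - [0,0,0,0,0,0.35]
    - [0,0,0,0,0,0.402]

```text
clock: 48.78
tcp_pos: [0.5061, 0.1671, 0.1581]
orientation: [3.128, 0.283, 0.003]
contact_force: [-0.2, -2.3, 3.9]
grip_width: 0.0169
gripper_force: 24.3
```

Emit:
apply_moves:
  rows:
    - [0,0,0,0,0,0]
    - [0,0,0,0,0,0]
    - [0,0,0,0,0,0]

```text
clock: 49.15
tcp_pos: [0.5061, 0.1671, 0.1581]
orientation: [3.128, 0.287, 0.003]
contact_force: [-0.3, -2.9, 5.0]
grip_width: 0.0172
gripper_force: 24.3
```

```bash
python3 -c "
from h import *; from sam import *
plan((.5048,.1667,.156,10.5))"
```

```text
tcp [0.5061 0.1671 0.1581] yaw 10.50 j7 -1.215 w 0.0172 t 49.15 tilt -1.00000 F [-0.3 -2.9  5. ]
(0.5048, 0.1667, 0.156, 10.5) [-0.005, 0.001, 0.009, 0.0, -0.001, -0.0] dyaw 0.0 j7~-1.21
```

Emit:
apply_moves:
  rows:
    - [0,0,0,0,0,0]
    - [0,0,0,0,0,0]
    - [0,0,0,0,0,0]
    - [0,0,0,0,0,0]
  claw: 0.8

```text
clock: 49.65
tcp_pos: [0.5051, 0.1679, 0.1572]
orientation: [-3.128, -0.289, 0.0]
contact_force: [0.3, -0.1, 0.2]
grip_width: 0.0685
gripper_force: 0.0
```

Emit:
apply_moves:
  rows:
    - [0,0,-0.25,0,0,0]
    - [0,0,-0.5,0,0,0]
    - [0,0,-0.6,0,0,0]
    - [0,0,-0.6,0,0,0]
    - [0,0,-0.6,0,0,0]

```text
clock: 50.28
tcp_pos: [0.5045, 0.1679, 0.3063]
orientation: [3.128, 0.289, -0.002]
contact_force: [-0.7, 0.6, 0.1]
grip_width: 0.0685
gripper_force: 0.0
```

```bash
python3 - <<'E'
from h import *; from sam import *
f=r.grab_frame('wrist')
for d in r.landmark_of(f,'lever_grip')[:2]: print(d['conf'],onz(f,d['point'],.07))
for d in r.landmark_of(f,'blank')[:2]: print(d['conf'],onz(f,d['point'],.125),'ideal',own(-.082,0))
f=r.grab_frame('scene')
for d in r.landmark_of(f,'lever_grip')[:2]: print(d['conf'],onz(f,d['point'],.07))
print('lever',own(-.03,-.223))
s=own(-.075,-.219)
plan((*own(-.075,-.1),.3,10.5),(*s,.3,10.5),(*s,.06,10.5))
E
```

```text
0.62 [ 0.51240416 -0.05903259  0.07      ]
0.79 [ 0.51410659 -0.06789112  0.07      ]
0.17 [0.53355102 0.16465096 0.07      ]
lever (np.float64(0.5156232035594479), np.float64(-0.05813871269384582))
tcp [0.5048 0.1676 0.3065] yaw 10.52 j7 -1.375 w 0.0683 t 50.52 tilt -1.00000 F [0.5 0.4 0.2]
(np.float64(0.44902080261631505), np.float64(0.05463593068227031), 0.3, 10.5) [-0.302, 0.403, 0.027, 0.0, 0.001, 0.0] dyaw -0.0 j7~-1.18
(np.float64(0.47064556228318777), np.float64(-0.06238274205567351), 0.3, 10.5) [-0.0, 0.476, 0.0, 0.0, 0.0, 0.0] dyaw 0.0 j7~-0.92
(np.float64(0.47064556228318777), np.float64(-0.06238274205567351), 0.06, 10.5) [0.0, 0.0, 0.96, 0.0, 0.0, 0.0] dyaw 0.0 j7~-0.92
```

Emit:
apply_moves:
  rows:
    - [-0.302,0.88,0,0,0,0]
    - [-0.302,0.88,0,0,0,0]
    - [-0.302,0.88,0,0,0,0]
    - [-0.302,0.88,0,0,0,0]
    - [-0.302,0.88,0,0,0,0]
  claw: 0

```text
clock: 51.15
tcp_pos: [0.4701, -0.0662, 0.3072]
orientation: [-3.128, -0.277, -0.0]
contact_force: [0.6, 0.4, 0.4]
grip_width: -0.0
gripper_force: 0.0
```

Emit:
apply_moves:
  rows:
    - [0,0,0.2,0,0,0]
    - [0,0,0.4,0,0,0]
    - [0,0,0.4,0,0,0]

```text
clock: 51.52
tcp_pos: [0.4686, -0.0621, 0.2047]
orientation: [3.127, 0.287, -0.012]
contact_force: [0.4, 0.2, 0.2]
grip_width: 0.0001
gripper_force: 0.0
```

```bash
python3 - <<'E'
from h import *; from sam import *
f=r.grab_frame('wrist'); save(f,'w13.png')
s=own(-.075,-.219); e=own(-.06,-.219)
plan((*s,.06,10.5),(*e,.06,10.5))
E
```

```text
tcp [ 0.4705 -0.0625  0.2069] yaw 10.47 j7 -0.974 w 0.0002 t 51.58 tilt -0.99999 F [ 1.3 -0.3  0.8]
(np.float64(0.47064556228318777), np.float64(-0.06238274205567351), 0.06, 10.5) [0.003, -0.001, 0.588, 0.001, 0.002, -0.0] dyaw 0.0 j7~-0.97
(np.float64(0.4853958151493151), np.float64(-0.05965693201363073), 0.06, 10.5) [0.06, 0.0, 0.0, 0.0, 0.0, 0.0] dyaw 0.0 j7~-0.98
```

View pics/w13.png

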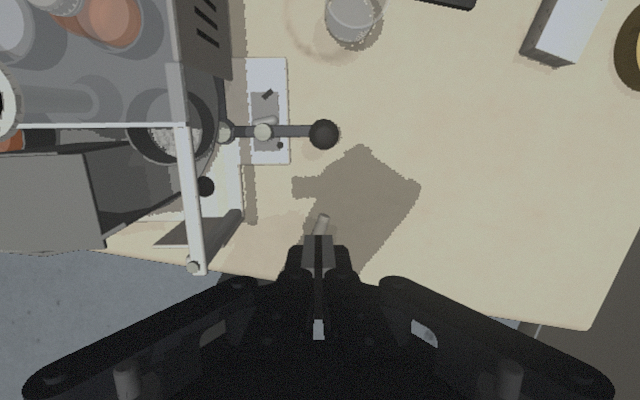

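Emit:
apply_moves:
  rows:
    - [0,0,0.2,0,0,0]
    - [0,0,0.4,0,0,0]
    - [0,0,0.588,0,0,0]
    - [0,0,0.588,0,0,0]
    - [0,0,0.588,0,0,0]

```text
clock: 52.2
tcp_pos: [0.4735, -0.0623, 0.0628]
orientation: [3.128, 0.289, 0.006]
contact_force: [-0.2, -0.3, 0.8]
grip_width: -0.0004
gripper_force: 0.0
```

Emit:
apply_moves:
  rows:
    - [0.02,0,0,0,0,0]
    - [0.04,0,0,0,0,0]
    - [0.06,0,0,0,0,0]
    - [0.08,0,0,0,0,0]
    - [0.1,0,0,0,0,0]

```text
clock: 52.82
tcp_pos: [0.4958, -0.0579, 0.0602]
orientation: [3.128, 0.288, -0.001]
contact_force: [-3.5, -1.5, 3.2]
grip_width: 0.0002
gripper_force: 2.0
```

Emit:
apply_moves:
  rows:
    - [0.015,0,0,0,0,0]
    - [0.03,0,0,0,0,0]
    - [0.045,0,0,0,0,0]
    - [0.06,0,0,0,0,0]

```text
clock: 53.32
tcp_pos: [0.5109, -0.0549, 0.0602]
orientation: [3.128, 0.288, -0.0]
contact_force: [-0.7, -1.0, -0.2]
grip_width: -0.0003
gripper_force: 0.8
```

Emit:
apply_moves:
  rows:
    - [0.02,0,0,0,0,0]
    - [0.03,0,0,0,0,0]
    - [0.04,0,0,0,0,0]
    - [0.05,0,0,0,0,0]
    - [0.05,0,0,0,0,0]

```text
clock: 53.95
tcp_pos: [0.5235, -0.0527, 0.0605]
orientation: [3.128, 0.289, 0.001]
contact_force: [0.5, -0.0, -0.1]
grip_width: 0.0002
gripper_force: 0.0
```

Emit:
apply_moves:
  rows:
    - [0.01,0,0,0,0,0]
    - [0.02,0,0,0,0,0]
    - [0.024,0,0,0,0,0]
    - [0.024,0,0,0,0,0]

```text
clock: 54.45
tcp_pos: [0.5289, -0.0516, 0.0603]
orientation: [3.128, 0.288, 0.0]
contact_force: [0.2, -0.5, 0.5]
grip_width: 0.0003
gripper_force: 0.0
```

```bash
python3 - <<'E'
from h import *; from sam import *
plan()
p=r.get_obs()['tcp_pos']; print('own x',(p[0]-X)*np.cos(TH)+(p[1]-Y)*np.sin(TH))
for n in('scene','top','wrist'):
    f=r.grab_frame(n)
    for d in r.landmark_of(f,'lever_grip')[:2]: print(n,d['conf'],onz(f,d['point'],.07))
print('start',own(-.03,-.223),'run',own(.0109,-.2147))
E
```

```text
tcp [ 0.5289 -0.0516  0.0603] yaw 10.54 j7 -0.756 w 0.0003 t 54.45 tilt -1.00000 F [ 0.2 -0.5  0.5]
own x -0.01577528877694801
scene 0.56 [ 0.55060799 -0.04248536  0.07      ]
wrist 0.9 [ 0.55493271 -0.0410341   0.07      ]
start (np.float64(0.5156232035594479), np.float64(-0.05813871269384582)) run (np.float64(0.5543339448178248), np.float64(-0.04254453072661871))
```

Emit:
apply_moves:
  rows:
    - [0.004,0,0,0,0,0]
    - [0.008,0,0,0,0,0]
    - [0.012,0,0,0,0,0]
    - [0.012,0,0,0,0,0]

```text
clock: 55.25
tcp_pos: [0.5318, -0.051, 0.0603]
orientation: [3.128, 0.289, 0.0]
contact_force: [0.2, -0.2, -0.5]
grip_width: -0.0004
gripper_force: 0.0
```

Emit:
apply_moves:
  rows:
    - [-0.15,0,0,0,0,0]
    - [-0.2,0,0,0,0,0]
    - [-0.2,0,-0.2,0,0,0]
    - [-0.2,0,-0.5,0,0,0]
    - [-0.2,0,-0.8,0,0,0]

```text
clock: 55.88
tcp_pos: [0.4828, -0.0602, 0.2372]
orientation: [3.128, 0.288, -0.0]
contact_force: [2.8, 1.1, 1.4]
grip_width: -0.0004
gripper_force: 0.0
```

Emit:
apply_moves:
  rows:
    - [-0.1,0.2,-0.1,0,0,0]
    - [-0.1,0.3,-0.2,0,0,0]
    - [-0.1,0.3,-0.2,0,0,0]
    - [-0.1,0.3,-0.2,0,0,0]

```text
clock: 56.38
tcp_pos: [0.4716, -0.1374, 0.2846]
orientation: [-3.128, -0.29, 0.001]
contact_force: [-0.1, 0.9, -0.8]
grip_width: 0.0002
gripper_force: 0.0
```

```bash
python3 - <<'E'
from h import *; from sam import *
plan()
f=r.grab_frame('wrist'); t=r.grab_frame('top'); s=r.grab_frame('scene')
for g in (f,t,s):
    for d in r.landmark_of(g,'lever_grip')[:1]: print(d['conf'],onz(g,d['point'],.07))
    for n in ('beaker','marker'):
        for d in r.landmark_of(g,n)[:1]: print(n,d['conf'],onz(g,d['point'],0)[:2])
a=cv2.resize(s['pixels'][150:280,220:420],(800,520)[:2],interpolation=cv2.INTER_CUBIC)
cv2.imwrite('pics/end.png',a[:,:,::-1])
E
```

```text
tcp [ 0.4716 -0.1374  0.2846] yaw 10.58 j7 -0.924 w 0.0002 t 56.38 tilt -1.00000 F [-0.1  0.9 -0.8]
0.89 [ 0.55358312 -0.0422792   0.07      ]
beaker 0.65 [ 0.62750072 -0.06413157]
marker 0.67 [ 0.35705865 -0.06861011]
0.64 [ 0.56210024 -0.0490331   0.07      ]
beaker 0.63 [ 0.62598681 -0.06473907]
marker 0.55 [ 0.36132411 -0.07062635]
0.82 [ 0.55228392 -0.04475654  0.07      ]
beaker 0.92 [ 0.62652063 -0.06130162]
marker 0.67 [ 0.36164944 -0.07331503]
```

View pics/end.png

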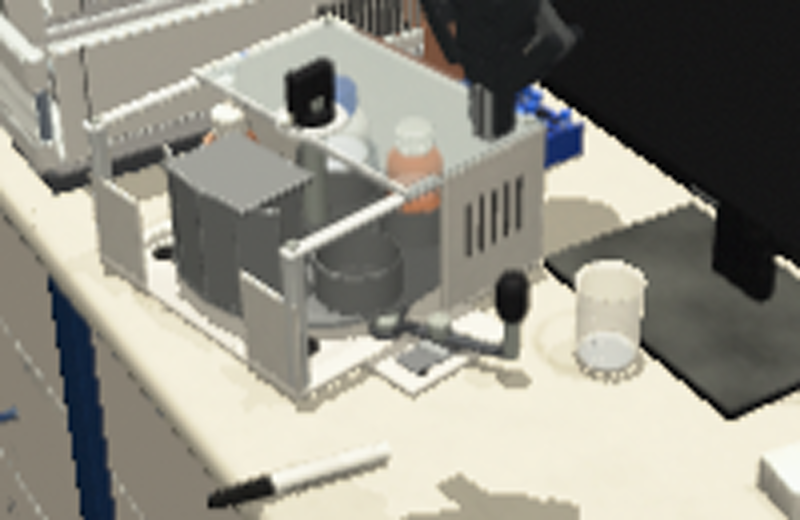

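The grey shutter box stands in the gap, around (240,220) in the crop. The three bottles are inside, and the lever is over at (513,300), which matches the run notch. The beaker and marker haven't moved, so I'm handing in.

```bash
python3 -c "
from bench import r
print(r.hand_in())"
```

```text
the job is handed in; nothing more can be done
None
```

The job is handed in: the three bottles I found (one large, two small; no second large bottle showed in any camera view) are in fitting pockets, the blank sector closes the gap, and the lever reads in its run notch. The hand-in returned no verdict.

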